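Fish the dropped nuts from under the shelf and pack the cups

TASK

Use the orange-handled flat hook to drag every red nut out from under the low clear shelf, then lay the hook flat, back on the middle of its green mat. Nest all the loose steel cups, upright and fully home, on the one standing in the tray, and put every nut into the topmost cup of the finished stack, leaving the stack in the tray. Leave the bottle, the tube rack and the dish of tweezers where they are.

Things in the scene. Friction and masses are not known exactly. Their poses are not given: they have to be found in the camera images.
- hook_grip (a point): flat hook, 130 g: orange handle 16 wide, 34 mm tall; stem 4 thick; cross bar 10 tall to the left, with a lip: a pocket open to the handle; undersides level. Point: handle, by the centre of mass, 17 above the underside; x forward, y left, z up. Spans, mm: handle x -85..45 with a flat foot x -85..-35, y -25..25, 4 thick; stem x to 180, y -6..6; bar x 172..180, y -6..70; lip x 158..172, y 64..70
- hook_mid (a point): the middle of the hook's outline: 47.5 mm forward, 22.5 mm left and 12 mm below hook_grip, same axes
- mat: thin green mat fixed on the bench, the hook's home: 300 mm (its x) by 100 mm (its y), a paper-thin sheet with no edge to catch on; origin at its centre, on the bench
- shelf: low clear plastic shelf, fixed; origin on the bench under its centre, open front faces its own -x, z up. Spans x -80..80, y -170..170 mm; clear height below 45, top face at 53; 14 mm posts at the corners (x +-72, y +-162); a 20 mm tall rail closes the back at x 75. A blue box and an amber bottle, fixed on it at x above 15, reach 124 mm above the bench
- tray: shallow square aluminium tray 120 x 120 mm, fixed, floor 4 mm above the bench, lip 10 mm above the bench; origin on the bench under its centre
- cup_a_mid (a point): the cup that stands in the tray: steel, 60 mm tall: collar 60 mm across (55 inside) on its upper 26 mm, then a shoulder, below it a body tapering from 51 to 40 mm; floor 4 mm thick; 110 g. Nested, its shoulder sits on the lower cup's rim: each cup stands 26 mm above the one under it. Point: its centre, half-way up (30 mm above the foot); z out of the mouth
- cup_b_mid (a point): loose cup (may be absent), the same as the cup in the tray; point and axes as there
- cup_c_mid (a point): loose cup (may be absent), the same as the cup in the tray; point and axes as there
- cup_d_mid (a point): loose cup (may be absent), the same as the cup in the tray; point and axes as there
- nut1_mid (a point): red anodised knurled nut (may be absent), a flat disc 24 mm in diameter and 10 mm tall, 30 g, dropped under the shelf; point: its centre; z along its axis
- nut2_mid (a point): red anodised knurled nut (may be absent), a flat disc 24 mm in diameter and 10 mm tall, 30 g, dropped under the shelf; point: its centre; z along its axis
- nut3_mid (a point): red anodised knurled nut (may be absent), a flat disc 24 mm in diameter and 10 mm tall, 30 g, dropped under the shelf; point: its centre; z along its axis
- bottle: white reagent bottle with a blue cap, 60 mm across, 130 mm tall, loose, to be left alone; origin at the centre of its underside
- rack: orange tube rack 60 x 160 x 45 mm (tube caps reach 68 mm), loose, to be left alone; origin at the centre of its underside
- dish: small aluminium dish of tweezers, 90 x 140 x 30 mm, loose, to be left alone; origin at the centre of its underside

How it is judged:
On the way, in this order (a step that is already met when the one before it is completed fails the run):
1. the hook touches a nut under the shelf (((contact force between hook and nut1 above 0.02 N and x of nut1_mid in the frame of shelf above -0.08 m) or (contact force between hook and nut2 above 0.02 N and x of nut2_mid in the frame of shelf above -0.08 m) or (contact force between hook and nut3 above 0.02 N and x of nut3_mid in the frame of shelf above -0.08 m))), for 0.02 s.
2. every nut is out from under the shelf, in front of it (x of each of nut1_mid, nut2_mid, nut3_mid in the frame of shelf below -0.09 m), for 0.2 s.
At the end, for the whole second after the job is handed in: All cups present nested upright (0.08 rad), home (26 mm apart, within 10 mm sideways) on the cup in the tray, itself within 50 mm of the tray's centre; every nut in the topmost cup; the hook flat on the mat, its middle within 40 mm of the mat's centre; all at rest (horizontal distance between hook_mid and mat below 0.04 m and height (world z) of hook_grip below 0.023 m and angle between hook_grip's own z axis and vertical below 0.12 rad and linear speed of each of hook, cup_b, cup_c, cup_d, nut1, nut2, nut3 below 0.02 m/s and horizontal distance between cup_a_mid and tray below 0.05 m and angle between each of cup_a_mid, cup_b_mid, cup_c_mid, cup_d_mid's own z axis and vertical below 0.08 rad and height (world z) of cup_a_mid below 0.042 m and horizontal distance between each of cup_b_mid, cup_c_mid, cup_d_mid and cup_a_mid below 0.01 m and z of cup_b_mid in the frame of cup_a_mid between 0.02 and 0.083 m and z of cup_c_mid in the frame of cup_a_mid between 0.02 and 0.083 m and z of cup_d_mid in the frame of cup_a_mid between 0.02 and 0.083 m and z of each of nut1_mid, nut2_mid, nut3_mid in the frame of cup_a_mid above -0.03 m and horizontal distance between each of nut1_mid, nut2_mid, nut3_mid and cup_a_mid below 0.028 m and z of each of nut1_mid, nut2_mid, nut3_mid in the frame of cup_b_mid above -0.03 m and horizontal distance between each of nut1_mid, nut2_mid, nut3_mid and cup_b_mid below 0.028 m and z of each of nut1_mid, nut2_mid, nut3_mid in the frame of cup_c_mid above -0.03 m and horizontal distance between each of nut1_mid, nut2_mid, nut3_mid and cup_c_mid below 0.028 m and z of each of nut1_mid, nut2_mid, nut3_mid in the frame of cup_d_mid above -0.03 m and horizontal distance between each of nut1_mid, nut2_mid, nut3_mid and cup_d_mid below 0.028 m and height (world z) of each of nut1_mid, nut2_mid, nut3_mid below 0.145 m); the robot touches nothing.
It fails at once if the bottle is moved more than 30 mm (distance of bottle from where it was at the start of the episode above 0.03 m).
It fails at once if the rack is moved more than 30 mm (distance of rack from where it was at the start of the episode above 0.03 m).
It fails at once if the dish is moved more than 30 mm (distance of dish from where it was at the start of the episode above 0.03 m).
Of cup_b, cup_c, cup_d only 2 to 3 are there at a start; the rules pass over those that are not, and their reading is None.
Of nut1, nut2, nut3 only 2 to 3 are there at a start; the rules pass over those that are not, and their reading is None.
At some moment in a run one of hook may be knocked a few centimetres aside while the robot is not near it.
It also fails if it takes over 210 s, if anything falls off the work surface, if the arm or the gripper's body presses on something with over 40 N, if the wrist force passes 120 N, or if a joint passes its speed limit or range.

ROBOT

A 6-joint arm with a two-finger parallel gripper is mounted at the origin on the work surface. World frame = base frame: x ahead of the robot, y to its left, z up, the work surface at z = 0. Lengths are in m, angles in rad, forces in N, time in s.
With the tool pointing down it reaches from about 0.35 to 0.975 m from the base axis. Payload 7.1 kg.
Tool frame: the origin (TCP) lies at the very end of the fingers, on their centre line; the grasp point (between the pads) lies 19 mm behind it (r.grip_depth is the x of the grasp point in the tool frame, in m); x points along the fingers, y is the direction in which the jaws open and shut, and the axes are right-handed (so a half turn about x gives the same grasp; the last joint's range is limited). The gripper opens to 88 mm and grips with 3 to 60 N. Pads are 20 mm wide; open, the fingers measure 115 mm over their backs; the gripper's body (75 mm by 178 mm) begins 61 mm behind the grasp point.
Start: joints at [1.207, 0.423, 1.63, -0, 1.089, -0.019], TCP at [0.211, 0.588, 0.223] pointing down, gripper open.
Joint ranges: [-3, 3], [-0.9, 2.11], [0.09, 2.58], [-1.31, 4.45], [0.11, 2.69], [-2.54, 2.54]. Speed limits (rad/s): [2.39, 2.39, 3.01, 3.14, 3.14, 3.14].

INTERFACE

Orientations are given as a unit quaternion [x, y, z, w].
In Python, from bench import r gives the robot as it stands.
- The arm moves only by the shell command python3 -m crank 'ROWS'. ROWS is JSON, a list of rows, each an object of numbers: "jaw": the finger opening in cm, from 0 to 8.78; "tx", "ty", "tz": the shift along the tool's x, y, z in cm; "wx", "wy", "wz": the turn, a rotation vector about the tool's x, y, z in rad. A call has 1 to 20 rows; each row is the pose to reach, as a shift and turn from the pose commanded when the call began, along the tool's axes at that moment; what a row does not reach only later rows make up. A row lasts 1/8 s, in which the tool goes at most 62.5 mm and 10.7 degrees, less where a joint would pass 70% of its speed; a pose out of reach is approached as far as the arm can. A call with a gripper value outside its range is refused whole. The fingers move at their own pace and stop on an object; the grip force is fixed at half the most. Time passes only in rows, so rows that repeat a pose let the fingers close. It gives the time, the measured TCP pose, the force and the opening at its end, in the units of the state.
- r.read_state(): the state, without advancing time (a new reading comes with each control period).
- r.read_camera(name): name is "side" or "top" or "wrist"; returns a dict with "color" (400x640x3 uint8, red, green, blue), "fx", "fy", "cx", "cy" (pixels), "R" (3x3) and "t" (3): a world point X has camera coordinates R X + t. Camera axes: x right, y down, z forward; pixel columns grow to the right and rows downward; lengths in m; the calibration is good to about 2 mm. A picture is of the moment at which its call begins. There is no depth.
- r.job_done(): hands the job in, once; it reports no verdict.
The state is a dict: "time_s": time; "joint_pos": joint angles; "joint_vel": joint speeds; "joint_efforts": joint torques, N m; "eef_pos": TCP position; "ee_rot": TCP orientation; "wrist_force": force on the tool from outside, world axes, zero at the start; "torque": the same for the moment, N m; "width": opening from 0.0 (shut) to 1.0 (fully open).
Only numpy, scipy, OpenCV 4.12 (cv2) and the standard library are available. Lean on these libraries where they do the work, as an engineer would, in place of code of your own. Each camera call takes 0.05 s, during which the arm holds its last target. There are 200 camera calls.

## Working session

There is one attempt and no reset: what is moved stays moved. The work goes in short steps, Python scripts to look and compute and a shell command to move; the robot and the scene stay as the last step left them, time stands still between calls to the robot, and variables do not carry over. Pictures are saved under pics/ and viewed, about 12 in all and at most 16, crops included, and the job is handed in when it is done.

```bash
ls; mkdir -p pics; cat > h.py <<'E'
import numpy as np, cv2
from scipy.spatial.transform import Rotation as Ro
from bench import r
def cam(n):
    return r.read_camera(n)
def save(c,f,crop=None,s=1):
    im=c["color"][:,:,::-1]
    if crop: im=im[crop[1]:crop[3],crop[0]:crop[2]]
    cv2.imwrite("pics/"+f,cv2.resize(im,None,fx=s,fy=s,interpolation=cv2.INTER_CUBIC))
def ray(c,u,v):
    R=np.array(c["R"]);t=np.array(c["t"])
    d=R.T@np.array([(u-c["cx"])/c["fx"],(v-c["cy"])/c["fy"],1.]);return -R.T@t,d
def onz(c,u,v,z):
    o,d=ray(c,u,v);return o+d*(z-o[2])/d[2]
def proj(c,X):
    p=np.array(c["R"])@np.array(X)+np.array(c["t"]);return c["fx"]*p[0]/p[2]+c["cx"],c["fy"]*p[1]/p[2]+c["cy"]
def tri(c1,p1,c2,p2):
    A=[];b=[]
    for c,p in((c1,p1),(c2,p2)):
        o,d=ray(c,*p);d=d/np.linalg.norm(d);M=np.eye(3)-np.outer(d,d);A.append(M);b.append(M@o)
    return np.linalg.lstsq(np.vstack(A),np.hstack(b),rcond=None)[0]
def st():
    s=r.read_state();R=Ro.from_quat(s["ee_rot"]).as_matrix()
    print("t",s["time_s"],"p",np.round(s["eef_pos"],4),"R",np.round(R,3).tolist(),"F",np.round(s["wrist_force"],1),"w",s["width"],"j",np.round(s["joint_pos"],2))
    return np.array(s["eef_pos"]),R
def go(target,yaw=None):
    """shift in tool axes (cm), turn (rad) to reach target with tool down & tool y axis along heading yaw (mod pi)"""
    p,R=st();sh=R.T@(np.array(target)-p)*100
    w=np.zeros(3)
    if yaw is not None:
        best=None
        for k in(-1,0,1,2):
            a=yaw+k*np.pi;x=np.array([0,0,-1.]);y=np.array([np.cos(a),np.sin(a),0]);G=np.stack([x,y,np.cross(x,y)],1)
            v=Ro.from_matrix(R.T@G).as_rotvec()
            if best is None or np.linalg.norm(v)<np.linalg.norm(best):best=v
        w=best
    print("shift",np.round(sh,2),"turn",np.round(w,3))
E
python3 - <<'E'
from h import *
st()
for n in("top","side","wrist"):
    c=cam(n);save(c,n+"0.png",s=1.25);print(n,c["fx"],np.round(c["R"],3).tolist(),np.round(c["t"],3))
E
```

```text
pics
t 0.0 p [0.211  0.5877 0.2219] R [[-0.001, 0.338, 0.941], [-0.001, 0.941, -0.338], [-1.0, -0.002, -0.0]] F [0.  0.3 0.2] w 0.9999931792579921 j [ 1.21  0.42  1.63 -0.    1.09 -0.02]
top 434.7227523439015 [[0.022, -1.0, -0.003], [-0.987, -0.022, -0.16], [0.159, 0.007, -0.987]] [-0.012  0.574  1.135]
side 383.3180842343665 [[0.998, -0.061, 0.025], [-0.013, -0.553, -0.833], [0.065, 0.831, -0.553]] [-0.547  0.073  1.108]
wrist 317.13426353414275 [[0.338, 0.941, -0.002], [0.913, -0.327, 0.243], [0.228, -0.084, -0.97]] [-0.624 -0.03   0.39 ]
```

View pics/top0.png

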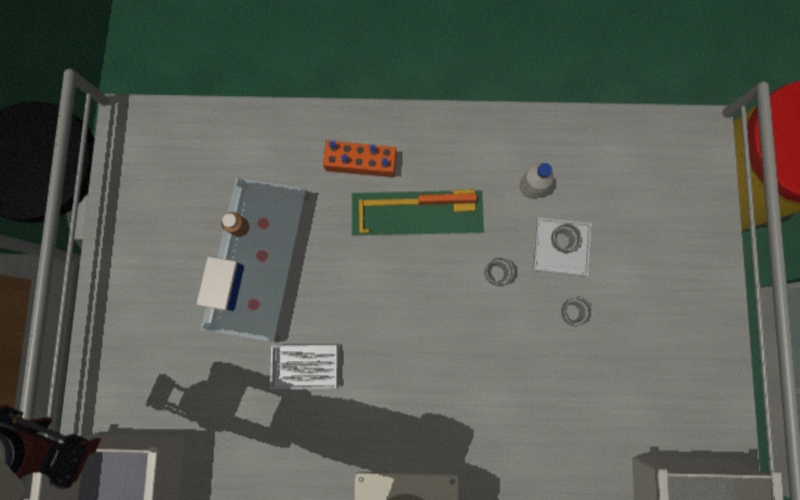

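View pics/side0.png

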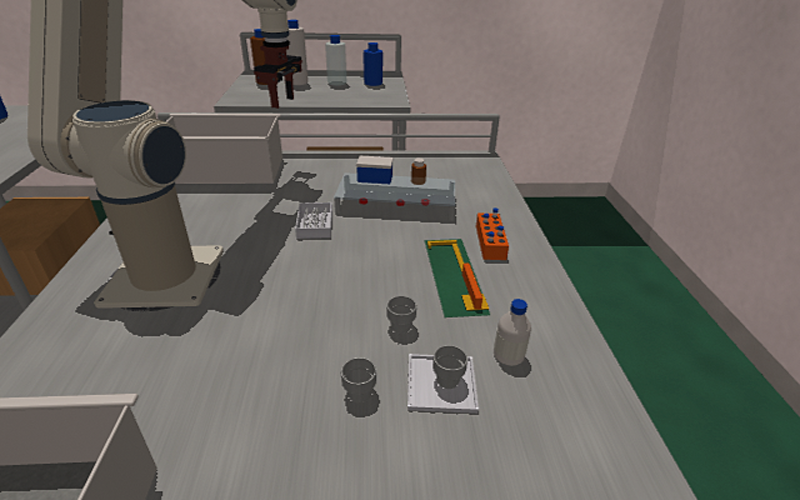

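Top view (800x500): nuts at (263,223), (262,256) and (253,304). The hook lies on the mat at about (352–483, 190–235) with its bar end to the left. The loose cups are at (500,271) and (575,311), and the tray cup is at (566,238). So there are 3 nuts and 2 loose cups. Next I'll measure them.

```bash
cat > m.py <<'E'
from h import *
T=cam("top");S=cam("side")
def blobs(c,lo,hi,amin,lo2=None,hi2=None,roi=None):
    hsv=cv2.cvtColor(c["color"],cv2.COLOR_RGB2HSV);m=cv2.inRange(hsv,lo,hi)
    if lo2: m|=cv2.inRange(hsv,lo2,hi2)
    if roi:
        k=np.zeros_like(m);k[roi[1]:roi[3],roi[0]:roi[2]]=1;m=m*k
    n,_,s,ce=cv2.connectedComponentsWithStats(m)
    return [(int(s[i,4]),np.round(ce[i],1).tolist(),s[i,:4].tolist()) for i in range(1,n) if s[i,4]>=amin],m
if __name__=="__main__":
    red=((0,70,40),(8,255,255)),((172,70,40),(180,255,255))
    tn,_=blobs(T,*red[0],8,*red[1],roi=(160,130,250,270))
    sn,_=blobs(S,*red[0],5,*red[1],roi=(260,140,380,180))
    print("T nuts",tn);print("S nuts",sn)
    for b in tn: print(np.round(onz(T,*b[1],.005),4))
    # side order left-to-right is increasing x
    for a,b in zip(sorted(tn,key=lambda b:-b[1][1]),sorted(sn,key=lambda b:b[1][0])): print("tri",np.round(tri(T,a[1],S,b[1]),4))
    # hook yellow, mat green
    roi=(270,140,395,200)
    hb,hm=blobs(T,(12,120,80),(32,255,255),15,roi=roi); ob,om=blobs(T,(3,140,80),(32,255,255),15,roi=roi)
    print("hook",hb,ob)
    gb,gm=blobs(T,(45,60,20),(85,255,255),100,roi=roi);print("green",gb)
    for m,z,nm in((gm|om,0,"mat"),):
        pts=cv2.findNonZero(m);box=cv2.boxPoints(cv2.minAreaRect(pts));P=np.array([onz(T,u,v,z)[:2] for u,v in box]);print(nm,np.round(P,4).tolist(),P.mean(0))
    # shelf corners in top (approx by eye) top face z .053
    for u,v in((238,180),(311,190),(276,341),(203,328)): print("shelf",np.round(onz(T,u/1.25,v/1.25,.053),4))
    for u,v in((537,219),(592,222),(589,276),(534,273)): print("tray",np.round(onz(T,u/1.25,v/1.25,.01),4))
    for n,(u,v),(a,b) in(("a",(566,238),(450,354)),("b",(501,271),(402,303)),("c",(576,311),(359,366))):
        print(n,np.round(tri(T,(u/1.25,v/1.25),S,(a/1.25,b/1.25)),4))
    for n,(u,v) in(("bottle",(544,170)),("rack",(360,157)),("dish",(307,366))): print(n,np.round(onz(T,u/1.25,v/1.25,.13 if n=="bottle" else .04),3))
    im=T["color"][:,:,::-1];a=cv2.resize(im[135:275,155:400],None,fx=3.2,fy=3.2,interpolation=cv2.INTER_CUBIC);cv2.imwrite("pics/t_crop.png",a)
E
python3 m.py
```

```text
T nuts [(51, [210.1, 178.3], [206, 174, 9, 9]), (51, [209.2, 204.2], [205, 200, 9, 9]), (52, [202.3, 243.2], [198, 239, 9, 9])]
S nuts [(32, [290.1, 160.6], [287, 158, 7, 6]), (32, [320.0, 161.9], [317, 159, 7, 6]), (29, [339.8, 161.4], [337, 159, 7, 6])]
[0.6405 0.3388 0.005 ]
[0.5661 0.3364 0.005 ]
[0.4563 0.3483 0.005 ]
tri [0.4559 0.3485 0.0041]
tri [0.5661 0.3366 0.0041]
tri [0.6404 0.3389 0.0044]
hook [(66, [370.1, 153.4], [362, 152, 18, 4]), (340, [304.5, 165.9], [287, 158, 49, 29]), (122, [371.2, 165.0], [363, 162, 18, 7])] [(808, [340.8, 161.6], [287, 152, 94, 34])]
green [(2534, [331.8, 172.8], [282, 153, 105, 35])]
mat [[0.7591, 0.1396], [0.7655, -0.161], [0.6272, -0.1612], [0.6207, 0.1341]] [ 0.69313028 -0.01211173]
shelf [0.7259 0.3859 0.053 ]
shelf [0.7066 0.2232 0.053 ]
shelf [0.3769 0.2801 0.053 ]
shelf [0.4006 0.4363 0.053 ]
tray [ 0.6618 -0.283   0.01  ]
tray [ 0.6576 -0.4071  0.01  ]
tray [ 0.5346 -0.3966  0.01  ]
tray [ 0.5387 -0.2746  0.01  ]
a [ 0.6101 -0.3314  0.0676]
b [ 0.5355 -0.192   0.0667]
c [ 0.4536 -0.3495  0.0645]
bottle [ 0.738 -0.271  0.13 ]
rack [0.789 0.12  0.04 ]
dish [0.326 0.214 0.04 ]
```

View pics/t_crop.png

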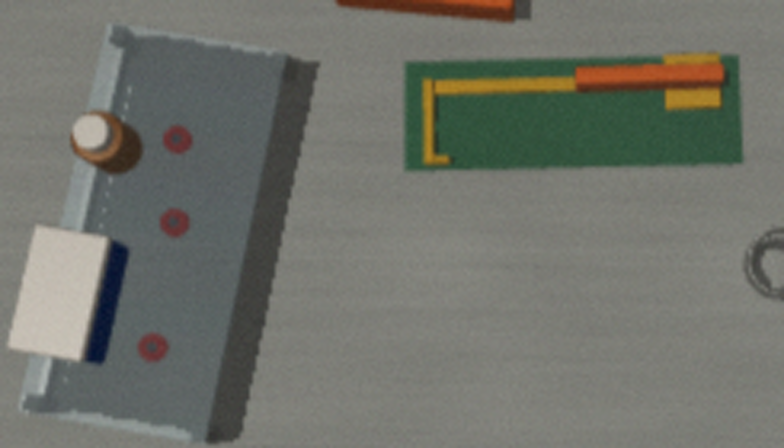

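The crop shows the nuts under the shelf and the front edge of the shelf running from (288,55) to (210,440). The hook stem runs along (435..575, 87), the bar spans (429, 80..165), and the handle runs (575..724, 77). Next I'll compute the frames.

```bash
python3 - <<'E'
from h import *
T=cam("top")
q=lambda u,v,z:onz(T,155+u/3.2,135+v/3.2,z)
P=[q(*a,.053)[:2] for a in((108,25),(288,55),(210,440),(20,410))]
c=np.mean(P,0);d=(P[0]+P[3]-P[1]-P[2])/2;e=P[0]-P[3]
print("shelf c",c,"x-dir",np.degrees(np.arctan2(d[1],d[0])),np.linalg.norm(d),"y-dir",np.degrees(np.arctan2(e[1],e[0])),np.linalg.norm(e),np.round(P,3).tolist())
yaw=np.arctan2(e[1],e[0])+np.pi/2  # x dir = +y world-ish
yaw=np.arctan2(d[1],d[0])
for n in((.6405,.3388),(.5661,.3364),(.4563,.3483)):
    v=np.array(n)-c;x=np.array([np.cos(yaw),np.sin(yaw)]);print("nut shelf x,y",v@x,v@np.array([-x[1],x[0]]))
M=[q(*a,0)[:2] for a in((405,62),(738,55),(743,162),(405,170))]
print("mat",np.mean(M,0),(M[0]-M[1]+M[3]-M[2])/2)
h1=q(575,77,.034);h2=q(724,73,.034);print("handle",h1,h2,h2-h1)
print("stem/bar outer",q(424,88,.01),"bar tip",q(424,164,.01),"lip",q(436,160,.01),"stem",q(560,84,.004),q(440,88,.004))
x=(h1-h2)[:2];x/=np.linalg.norm(x);print("hook yaw",np.degrees(np.arctan2(x[1],x[0])),"grip",h1[:2]-x*.045,h2[:2]+x*.085)
go((*(h1[:2]-x*.045),.12),np.arctan2(x[1],x[0])+np.pi/2)
E
```

```text
shelf c [0.5528155  0.33601628] x-dir 82.00873017264013 0.1593231756704639 y-dir -8.34339065842389 0.33409782678817573 [[0.729, 0.391], [0.706, 0.234], [0.378, 0.281], [0.399, 0.439]]
nut shelf x,y 0.014946779321845906 -0.08644601625176283
nut shelf x,y 0.002226832521720529 -0.013102148386739731
nut shelf x,y -0.0012533641191139469 0.09728597702238721
mat [ 0.67351223 -0.01252506] [-0.0133455  0.299441 ]
handle [ 0.69666077 -0.01369588  0.034     ] [ 0.70305077 -0.14349583  0.034     ] [ 0.00639    -0.12979995  0.        ]
stem/bar outer [0.69005012 0.12011644 0.01      ] bar tip [0.62127935 0.11754083 0.01      ] lip [0.62509844 0.107101   0.01      ] stem [ 6.97865067e-01 -5.97921644e-04  4.00000000e-03] [0.69187959 0.10646183 0.004     ]
hook yaw 92.81837248123668 grip [ 0.69887343 -0.05864145] [ 0.69887132 -0.05859865]
t 0.3 p [0.2112 0.588  0.2224] R [[-0.0, 0.338, 0.941], [-0.001, 0.941, -0.338], [-1.0, -0.001, 0.0]] F [ 0.2  0.4 -0.1] w 0.9995203322142407 j [ 1.21  0.42  1.63 -0.    1.09 -0.02]
shift [ 10.27 -44.37  67.76] turn [1.177 0.    0.   ]
```

```bash
python3 -m crank '[{"tx":8,"ty":-44.4,"tz":67.8,"wx":1.177,"jaw":5},{"tx":8,"ty":-44.4,"tz":67.8,"wx":1.177,"jaw":5},{"tx":8,"ty":-44.4,"tz":67.8,"wx":1.177,"jaw":5},{"tx":8,"ty":-44.4,"tz":67.8,"wx":1.177,"jaw":5},{"tx":8,"ty":-44.4,"tz":67.8,"wx":1.177,"jaw":5},{"tx":8,"ty":-44.4,"tz":67.8,"wx":1.177,"jaw":5},{"tx":8,"ty":-44.4,"tz":67.8,"wx":1.177,"jaw":5},{"tx":8,"ty":-44.4,"tz":67.8,"wx":1.177,"jaw":5},{"tx":8,"ty":-44.4,"tz":67.8,"wx":1.177,"jaw":5},{"tx":8,"ty":-44.4,"tz":67.8,"wx":1.177,"jaw":5},{"tx":8,"ty":-44.4,"tz":67.8,"wx":1.177,"jaw":5},{"tx":8,"ty":-44.4,"tz":67.8,"wx":1.177,"jaw":5},{"tx":8,"ty":-44.4,"tz":67.8,"wx":1.177,"jaw":5},{"tx":8,"ty":-44.4,"tz":67.8,"wx":1.177,"jaw":5},{"tx":8,"ty":-44.4,"tz":67.8,"wx":1.177,"jaw":5},{"tx":8,"ty":-44.4,"tz":67.8,"wx":1.177,"jaw":5}]'
cat > look.py <<'E'
import sys
from h import *
n=sys.argv[1];c=cam(n);save(c,sys.argv[2],s=1.25);st()
E
python3 look.py wrist w1.png
```

```text
t 0.35 p [0.2112 0.5881 0.2225] R [[-0.0, 0.338, 0.941], [-0.0, 0.941, -0.338], [-1.0, -0.0, 0.0]] F [ 0.1 -0.6 -0.6] w 1.0013630818012773 j [ 1.21  0.42  1.63 -0.    1.09 -0.02]invalid input at $[0]: expected keys jaw, tx, ty, tz, wx, wy, wz
```

View pics/w1.png

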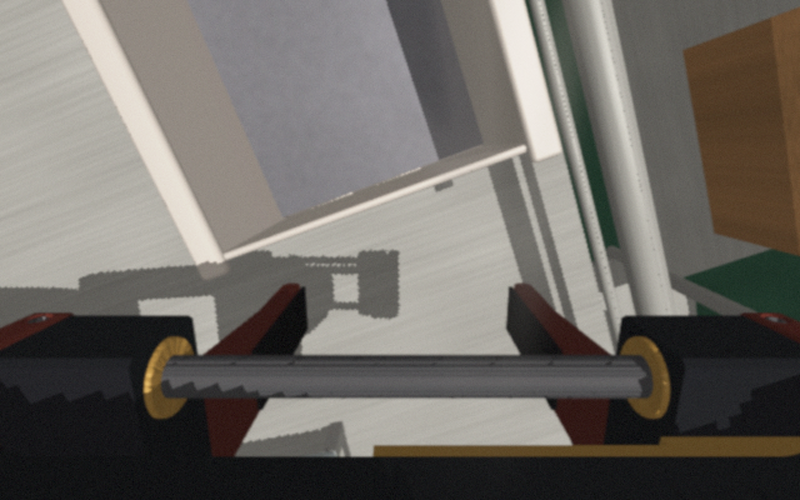

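All seven keys are required, so nothing moved. That picture only shows the bins at the start pose.

```bash
python3 -m crank '[{"tx":8,"ty":-44.4,"tz":67.8,"wx":1.177,"wy":0,"wz":0,"jaw":5},{"tx":8,"ty":-44.4,"tz":67.8,"wx":1.177,"wy":0,"wz":0,"jaw":5},{"tx":8,"ty":-44.4,"tz":67.8,"wx":1.177,"wy":0,"wz":0,"jaw":5},{"tx":8,"ty":-44.4,"tz":67.8,"wx":1.177,"wy":0,"wz":0,"jaw":5},{"tx":8,"ty":-44.4,"tz":67.8,"wx":1.177,"wy":0,"wz":0,"jaw":5},{"tx":8,"ty":-44.4,"tz":67.8,"wx":1.177,"wy":0,"wz":0,"jaw":5},{"tx":8,"ty":-44.4,"tz":67.8,"wx":1.177,"wy":0,"wz":0,"jaw":5},{"tx":8,"ty":-44.4,"tz":67.8,"wx":1.177,"wy":0,"wz":0,"jaw":5},{"tx":8,"ty":-44.4,"tz":67.8,"wx":1.177,"wy":0,"wz":0,"jaw":5},{"tx":8,"ty":-44.4,"tz":67.8,"wx":1.177,"wy":0,"wz":0,"jaw":5},{"tx":8,"ty":-44.4,"tz":67.8,"wx":1.177,"wy":0,"wz":0,"jaw":5},{"tx":8,"ty":-44.4,"tz":67.8,"wx":1.177,"wy":0,"wz":0,"jaw":5},{"tx":8,"ty":-44.4,"tz":67.8,"wx":1.177,"wy":0,"wz":0,"jaw":5},{"tx":8,"ty":-44.4,"tz":67.8,"wx":1.177,"wy":0,"wz":0,"jaw":5},{"tx":8,"ty":-44.4,"tz":67.8,"wx":1.177,"wy":0,"wz":0,"jaw":5},{"tx":8,"ty":-44.4,"tz":67.8,"wx":1.177,"wy":0,"wz":0,"jaw":5}]'
python3 look.py wrist w2.png
```

```text
time_s: 2.35
eef_pos: [0.6985, -0.0574, 0.1428]
ee_rot: [0.487, 0.513, -0.487, 0.512]
wrist_force: [-0.5, -0.3, -0.1]
width: 0.573
t 2.4 p [ 0.6986 -0.0574  0.143 ] R [[-0.0, 0.999, 0.051], [0.0, 0.051, -0.999], [-1.0, -0.0, -0.0]] F [-0.3 -0.7 -1. ] w 0.56656271657357 j [-0.1   0.62  1.5   0.    1.02 -0.15]
```

View pics/w2.png

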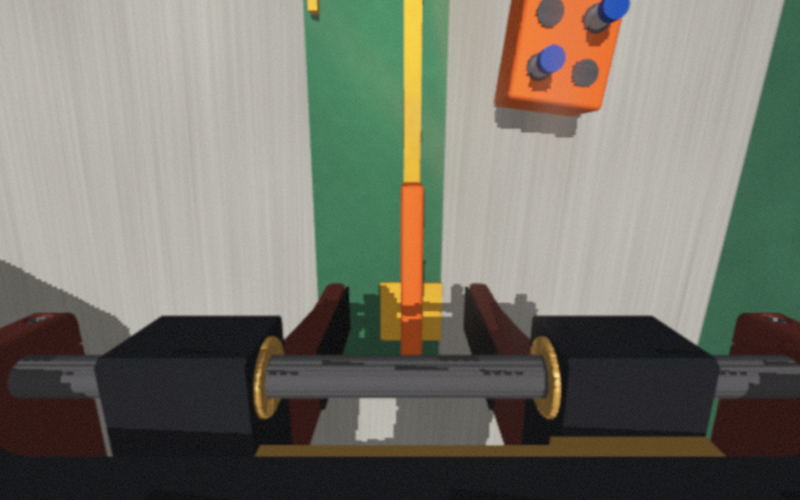

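The handle (col 410) lies between the fingertips (cols 340 and 475). The foot shows at rows 283–340 and the handle front at row 183. I'll check those against the prediction.

```bash
python3 - <<'E'
from h import *
c=cam("wrist")
for nm,u,v,z in(("handle front",412,184,.034),("stem",412,100,.004),("foot front",411,283,.004),("foot back",411,340,.004)): print(nm,np.round(onz(c,u/1.25,v/1.25,z),4))
h=onz(c,412/1.25,184/1.25,.034)[:2]; T=cam("top")
print("tri handle front",tri(c,(412/1.25,184/1.25),T,(155+575/3.2,135+77/3.2)))
x=np.array([-.0492,.9988]);g=h-x*.045
go((*g,.004),np.radians(2.8))
E
```

```text
handle front [ 0.6998 -0.0122  0.034 ]
stem [0.6971 0.0447 0.004 ]
foot front [ 0.7038 -0.0928  0.004 ]
foot back [ 0.7065 -0.1426  0.004 ]
tri handle front [ 0.70013973 -0.01351689  0.02052639]
t 2.5 p [ 0.6989 -0.0576  0.1431] R [[0.0, 0.999, 0.05], [0.0, 0.05, -0.999], [-1.0, 0.0, -0.0]] F [ 0.2  0.1 -0.4] w 0.5681418242626889 j [-0.1   0.62  1.5   0.    1.02 -0.15]
shift [13.91  0.32 -0.03] turn [ 0.002 -0.    -0.   ]
```

```bash
python3 -m crank '[{"tx":6,"ty":0.2,"tz":0,"wx":0,"wy":0,"wz":0,"jaw":5},{"tx":10,"ty":0.2,"tz":0,"wx":0,"wy":0,"wz":0,"jaw":5},{"tx":13.7,"ty":0.2,"tz":0,"wx":0,"wy":0,"wz":0,"jaw":5},{"tx":13.7,"ty":0.2,"tz":0,"wx":0,"wy":0,"wz":0,"jaw":5},{"tx":13.7,"ty":0.2,"tz":0,"wx":0,"wy":0,"wz":0,"jaw":0},{"tx":13.7,"ty":0.2,"tz":0,"wx":0,"wy":0,"wz":0,"jaw":0},{"tx":13.7,"ty":0.2,"tz":0,"wx":0,"wy":0,"wz":0,"jaw":0},{"tx":13.7,"ty":0.2,"tz":0,"wx":0,"wy":0,"wz":0,"jaw":0},{"tx":13.7,"ty":0.2,"tz":0,"wx":0,"wy":0,"wz":0,"jaw":0},{"tx":11.9,"ty":0.2,"tz":0,"wx":0,"wy":0,"wz":0,"jaw":0},{"tx":11.9,"ty":0.2,"tz":0,"wx":0,"wy":0,"wz":0,"jaw":0}]'
python3 - <<'E'
from h import *
c=cam("wrist");save(c,"w3.png",s=1.25)
p,R=st()
E
```

```text
time_s: 3.88
eef_pos: [0.7024, -0.0589, 0.0255]
ee_rot: [0.488, 0.511, -0.487, 0.513]
wrist_force: [0.5, -0.7, -1.2]
width: 0.18
t 3.925 p [ 0.7019 -0.0588  0.0247] R [[0.002, 0.999, 0.049], [-0.0, 0.049, -0.999], [-1.0, 0.002, 0.0]] F [ 0.3  0.1 -1. ] w 0.17970369168287204 j [-0.1   0.77  1.53 -0.    0.84 -0.15]
```

```bash
python3 -m crank '[{"tx":0,"ty":-3,"tz":-4,"wx":0.1,"wy":0,"wz":0,"jaw":0},{"tx":0,"ty":-5,"tz":-7,"wx":0.188,"wy":0,"wz":0,"jaw":0},{"tx":0,"ty":-7,"tz":-9.5,"wx":0.188,"wy":0,"wz":0,"jaw":0},{"tx":0,"ty":-7,"tz":-9.5,"wx":0.188,"wy":0,"wz":0,"jaw":0},{"tx":0,"ty":-7,"tz":-9.5,"wx":0.188,"wy":0,"wz":0,"jaw":0}]'
python3 - <<'E'
from h import *
c=cam("wrist");save(c,"w4.png",s=1.25)
go((.6491,.1841,.0247),np.radians(-8))
T=cam("top");save(T,"t4.png",(155,135,400,275),3.2)
E
```

```text
time_s: 4.55
eef_pos: [0.6274, 0.0325, 0.0238]
ee_rot: [0.534, 0.464, -0.533, 0.464]
wrist_force: [1.1, -0.6, -1.8]
width: 0.183
t 4.6 p [0.6276 0.0322 0.0238] R [[0.001, 0.99, -0.139], [-0.0, -0.139, -0.99], [-1.0, 0.001, -0.0]] F [-0.  -0.4 -0.8] w 0.1807671108324927 j [ 0.03  0.69  1.71 -0.    0.73  0.17]
shift [ -0.09   0.02 -15.34] turn [ 0.    -0.    -0.001]
```

View pics/w4.png

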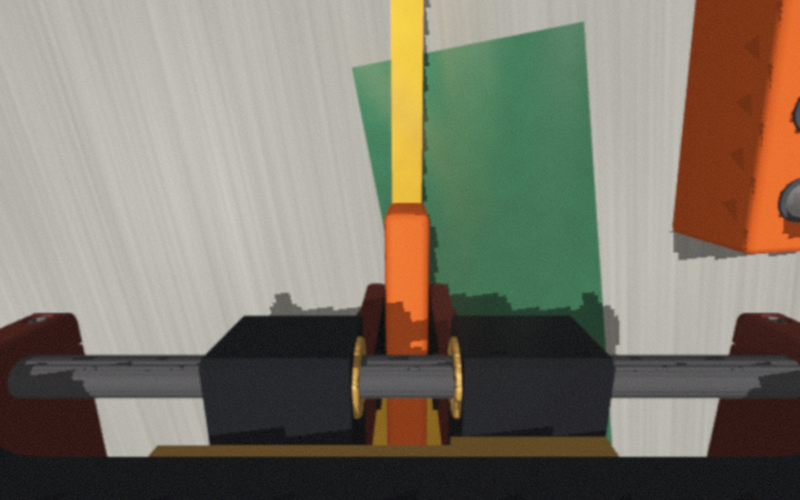

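```bash
python3 -m crank '[{"tx":0,"ty":0,"tz":-4,"wx":0,"wy":0,"wz":0,"jaw":0},{"tx":0,"ty":0,"tz":-8,"wx":0,"wy":0,"wz":0,"jaw":0},{"tx":0,"ty":0,"tz":-12,"wx":0,"wy":0,"wz":0,"jaw":0},{"tx":0,"ty":0,"tz":-15.5,"wx":0,"wy":0,"wz":0,"jaw":0},{"tx":0,"ty":0,"tz":-15.5,"wx":0,"wy":0,"wz":0,"jaw":0},{"tx":0.8,"ty":0,"tz":-15.5,"wx":0,"wy":0,"wz":0,"jaw":0},{"tx":1.6,"ty":0,"tz":-15.5,"wx":0,"wy":0,"wz":0,"jaw":0},{"tx":1.6,"ty":0,"tz":-14.5,"wx":0,"wy":0,"wz":0,"jaw":0},{"tx":1.6,"ty":0,"tz":-12.5,"wx":0,"wy":0,"wz":0,"jaw":0},{"tx":1.6,"ty":0,"tz":-10.5,"wx":0,"wy":0,"wz":0,"jaw":0},{"tx":1.6,"ty":0,"tz":-8.5,"wx":0,"wy":0,"wz":0,"jaw":0},{"tx":1.6,"ty":0,"tz":-6.5,"wx":0,"wy":0,"wz":0,"jaw":0},{"tx":1.6,"ty":0,"tz":-4.5,"wx":0,"wy":0,"wz":0,"jaw":0},{"tx":1.6,"ty":0,"tz":-2.5,"wx":0,"wy":0,"wz":0,"jaw":0},{"tx":1.6,"ty":0,"tz":-0.5,"wx":0,"wy":0,"wz":0,"jaw":0},{"tx":1.6,"ty":0,"tz":1,"wx":0,"wy":0,"wz":0,"jaw":0},{"tx":1.6,"ty":0,"tz":1,"wx":0,"wy":0,"wz":0,"jaw":0}]'
cat > nuts.py <<'E'
from m import *
p,R=st()
tn,_=blobs(T,(0,90,40),(8,255,255),15,(172,90,40),(180,255,255),roi=(160,130,285,270))
c=np.array([.5528,.336]);x=np.array([.139,.990])
for b in tn:
    P=onz(T,*b[1],.005)[:2];print(b,np.round(P,4),"shelf",np.round([(P-c)@x,(P-c)@[-x[1],x[0]]],4))
E
python3 nuts.py
```

```text
time_s: 6.78
eef_pos: [0.6251, 0.0216, 0.0076]
ee_rot: [-0.534, -0.464, 0.534, -0.464]
wrist_force: [1.1, -0.4, -1.5]
width: 0.18
t 6.875 p [0.6254 0.0229 0.0077] R [[0.0, 0.99, -0.139], [0.0, -0.139, -0.99], [-1.0, 0.0, -0.0]] F [ 0.6  0.2 -2. ] w 0.17839034638397566 j [0.02 0.72 1.72 0.   0.71 0.16]
(64, [264.5, 186.8], [260, 183, 10, 9]) [0.6193 0.1831] shelf [-0.1421 -0.087 ]
(42, [209.2, 204.3], [205, 201, 9, 8]) [0.5658 0.3364] shelf [ 0.0022 -0.0128]
```

```bash
python3 -m crank '[{"tx":-0.8,"ty":0,"tz":0,"wx":0,"wy":0,"wz":0,"jaw":0},{"tx":-1.7,"ty":0,"tz":0,"wx":0,"wy":0,"wz":0,"jaw":0},{"tx":-1.7,"ty":-3.8,"tz":0,"wx":0,"wy":0,"wz":0,"jaw":0},{"tx":-1.7,"ty":-7.7,"tz":0,"wx":0,"wy":0,"wz":0,"jaw":0},{"tx":-1.7,"ty":-7.7,"tz":-4,"wx":0,"wy":0,"wz":0,"jaw":0},{"tx":-1.7,"ty":-7.7,"tz":-8,"wx":0,"wy":0,"wz":0,"jaw":0},{"tx":-1.7,"ty":-7.7,"tz":-12,"wx":0,"wy":0,"wz":0,"jaw":0},{"tx":-1.7,"ty":-7.7,"tz":-15.1,"wx":0,"wy":0,"wz":0,"jaw":0},{"tx":-1.7,"ty":-7.7,"tz":-15.1,"wx":0,"wy":0,"wz":0,"jaw":0},{"tx":-0.8,"ty":-7.7,"tz":-15.1,"wx":0,"wy":0,"wz":0,"jaw":0},{"tx":0,"ty":-7.7,"tz":-15.1,"wx":0,"wy":0,"wz":0,"jaw":0},{"tx":0,"ty":-7.7,"tz":-14,"wx":0,"wy":0,"wz":0,"jaw":0},{"tx":0,"ty":-7.7,"tz":-12,"wx":0,"wy":0,"wz":0,"jaw":0},{"tx":0,"ty":-7.7,"tz":-10,"wx":0,"wy":0,"wz":0,"jaw":0},{"tx":0,"ty":-7.7,"tz":-8,"wx":0,"wy":0,"wz":0,"jaw":0},{"tx":0,"ty":-7.7,"tz":-6,"wx":0,"wy":0,"wz":0,"jaw":0},{"tx":0,"ty":-7.7,"tz":-4,"wx":0,"wy":0,"wz":0,"jaw":0},{"tx":0,"ty":-7.7,"tz":-2,"wx":0,"wy":0,"wz":0,"jaw":0},{"tx":0,"ty":-7.7,"tz":0.5,"wx":0,"wy":0,"wz":0,"jaw":0},{"tx":0,"ty":-7.7,"tz":0.5,"wx":0,"wy":0,"wz":0,"jaw":0}]'
python3 nuts.py
```

```text
time_s: 9.38
eef_pos: [0.5479, 0.0268, 0.0076]
ee_rot: [-0.534, -0.464, 0.534, -0.463]
wrist_force: [0.7, -0.7, -1.3]
width: 0.173
t 9.475 p [0.5485 0.0283 0.0077] R [[0.0, 0.99, -0.139], [0.0, -0.139, -0.99], [-1.0, 0.0, -0.0]] F [ 0.2  0.3 -2.7] w 0.18126763787102929 j [0.03 0.65 1.9  0.   0.6  0.17]
(15, [266.8, 135.1], [262, 133, 10, 4]) [0.7713 0.1834] shelf [-0.1207 -0.2375]
(63, [264.6, 186.7], [260, 183, 10, 9]) [0.6196 0.1828] shelf [-0.1424 -0.0874]
(68, [262.2, 212.5], [258, 208, 9, 10]) [0.5458 0.1862] shelf [-0.1493 -0.0139]
(42, [202.3, 243.2], [198, 240, 9, 8]) [0.4563 0.3483] shelf [-0.0012  0.0972]
```

```bash
python3 -m crank '[{"tx":-0.8,"ty":0,"tz":0,"wx":0,"wy":0,"wz":0,"jaw":0},{"tx":-1.7,"ty":0,"tz":0,"wx":0,"wy":0,"wz":0,"jaw":0},{"tx":-1.7,"ty":-5,"tz":0,"wx":0,"wy":0,"wz":0,"jaw":0},{"tx":-1.7,"ty":-10.5,"tz":0,"wx":0,"wy":0,"wz":0,"jaw":0},{"tx":-1.7,"ty":-10.5,"tz":-4,"wx":0,"wy":0,"wz":0,"jaw":0},{"tx":-1.7,"ty":-10.5,"tz":-8,"wx":0,"wy":0,"wz":0,"jaw":0},{"tx":-1.7,"ty":-10.5,"tz":-12,"wx":0,"wy":0,"wz":0,"jaw":0},{"tx":-1.7,"ty":-10.5,"tz":-15.3,"wx":0,"wy":0,"wz":0,"jaw":0},{"tx":-1.7,"ty":-10.5,"tz":-15.3,"wx":0,"wy":0,"wz":0,"jaw":0},{"tx":-0.8,"ty":-10.5,"tz":-15.3,"wx":0,"wy":0,"wz":0,"jaw":0},{"tx":0,"ty":-10.5,"tz":-15.3,"wx":0,"wy":0,"wz":0,"jaw":0},{"tx":0,"ty":-10.5,"tz":-14,"wx":0,"wy":0,"wz":0,"jaw":0},{"tx":0,"ty":-10.5,"tz":-12,"wx":0,"wy":0,"wz":0,"jaw":0},{"tx":0,"ty":-10.5,"tz":-10,"wx":0,"wy":0,"wz":0,"jaw":0},{"tx":0,"ty":-10.5,"tz":-8,"wx":0,"wy":0,"wz":0,"jaw":0},{"tx":0,"ty":-10.5,"tz":-6,"wx":0,"wy":0,"wz":0,"jaw":0},{"tx":0,"ty":-10.5,"tz":-4,"wx":0,"wy":0,"wz":0,"jaw":0},{"tx":0,"ty":-10.5,"tz":-2,"wx":0,"wy":0,"wz":0,"jaw":0},{"tx":0,"ty":-10.5,"tz":0,"wx":0,"wy":0,"wz":0,"jaw":0},{"tx":0,"ty":-10.5,"tz":0,"wx":0,"wy":0,"wz":0,"jaw":0}]'
python3 nuts.py
python3 - <<'E'
from h import *
# home: TCP 1.5mm behind hook grip, mat yaw 92.55
a=np.radians(92.6);x=np.array([np.cos(a),np.sin(a)]);l=np.array([-x[1],x[0]])
g=np.array([.6735,-.0125])-.0475*x-.0225*l-.0015*x;print(g)
go((*g,.05),a+np.pi/2)
E
```

```text
time_s: 11.98
eef_pos: [0.4437, 0.0412, 0.0079]
ee_rot: [-0.534, -0.463, 0.534, -0.463]
wrist_force: [0.4, 0.9, -1.8]
width: 0.182
t 12.075 p [0.4443 0.0425 0.0079] R [[0.0, 0.99, -0.14], [0.0, -0.14, -0.99], [-1.0, 0.0, -0.0]] F [-0.2 -0.4 -1.9] w 0.1780390526197139 j [0.07 0.57 2.12 0.   0.45 0.21]
(60, [264.7, 186.8], [260, 183, 10, 9]) [0.6193 0.1825] shelf [-0.1427 -0.0871]
(65, [262.2, 212.7], [258, 209, 9, 9]) [0.5452 0.1861] shelf [-0.1494 -0.0133]
(65, [254.5, 251.5], [250, 248, 10, 9]) [0.4367 0.2024] shelf [-0.1484  0.0964]
[ 0.69819962 -0.06042889]
t 12.075 p [0.4443 0.0425 0.0079] R [[0.0, 0.99, -0.14], [0.0, -0.14, -0.99], [-1.0, 0.0, -0.0]] F [-0.2 -0.4 -1.9] w 0.1780390526197139 j [0.07 0.57 2.12 0.   0.45 0.21]
shift [-4.21 26.58  6.64] turn [-0.186 -0.    -0.   ]
```

```bash
python3 -m crank '[{"tx":-2,"ty":0,"tz":0,"wx":0,"wy":0,"wz":0,"jaw":0},{"tx":-4.2,"ty":0,"tz":0,"wx":0,"wy":0,"wz":0,"jaw":0},{"tx":-4.2,"ty":5,"tz":2,"wx":-0.05,"wy":0,"wz":0,"jaw":0},{"tx":-4.2,"ty":10,"tz":4,"wx":-0.1,"wy":0,"wz":0,"jaw":0},{"tx":-4.2,"ty":15,"tz":6.6,"wx":-0.186,"wy":0,"wz":0,"jaw":0},{"tx":-4.2,"ty":20,"tz":6.6,"wx":-0.186,"wy":0,"wz":0,"jaw":0},{"tx":-4.2,"ty":24,"tz":6.6,"wx":-0.186,"wy":0,"wz":0,"jaw":0},{"tx":-4.2,"ty":26.6,"tz":6.6,"wx":-0.186,"wy":0,"wz":0,"jaw":0},{"tx":-4.2,"ty":26.6,"tz":6.6,"wx":-0.186,"wy":0,"wz":0,"jaw":0},{"tx":-2,"ty":26.6,"tz":6.6,"wx":-0.186,"wy":0,"wz":0,"jaw":0},{"tx":-0.5,"ty":26.6,"tz":6.6,"wx":-0.186,"wy":0,"wz":0,"jaw":0},{"tx":0.15,"ty":26.6,"tz":6.6,"wx":-0.186,"wy":0,"wz":0,"jaw":0},{"tx":0.15,"ty":26.6,"tz":6.6,"wx":-0.186,"wy":0,"wz":0,"jaw":0},{"tx":0.15,"ty":26.6,"tz":6.6,"wx":-0.186,"wy":0,"wz":0,"jaw":5},{"tx":0.15,"ty":26.6,"tz":6.6,"wx":-0.186,"wy":0,"wz":0,"jaw":5},{"tx":0.15,"ty":26.6,"tz":6.6,"wx":-0.186,"wy":0,"wz":0,"jaw":5},{"tx":-5,"ty":26.6,"tz":6.6,"wx":-0.186,"wy":0,"wz":0,"jaw":5},{"tx":-10,"ty":26.6,"tz":6.6,"wx":-0.186,"wy":0,"wz":0,"jaw":8.7},{"tx":-15,"ty":26.6,"tz":6.6,"wx":-0.186,"wy":0,"wz":0,"jaw":8.7},{"tx":-18,"ty":26.6,"tz":6.6,"wx":-0.186,"wy":0,"wz":0,"jaw":8.7}]'
python3 - <<'E'
from h import *
st();c=cam("side");save(c,"s5.png",(150,120,450,345),2.6)
E
```

```text
time_s: 14.58
eef_pos: [0.6997, -0.0593, 0.1908]
ee_rot: [0.489, 0.511, -0.487, 0.513]
wrist_force: [0.4, -0.0, -0.5]
width: 0.873
t 14.575 p [ 0.6997 -0.0593  0.1908] R [[0.004, 0.999, 0.047], [-0.0, 0.047, -0.999], [-1.0, 0.004, 0.001]] F [ 0.4 -0.  -0.5] w 0.873149105085166 j [-0.1   0.57  1.47 -0.    1.1  -0.15]
```

View pics/s5.png

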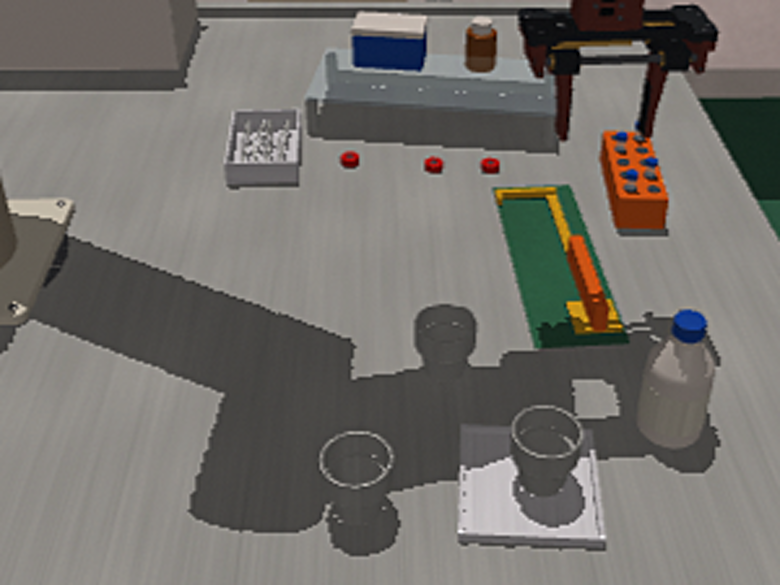

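Nuts sit in front of the shelf and the hook is on the mat. Next I'll take a wrist look at the cups from above.

```bash
python3 -m crank '[{"tx":-7,"ty":-18.7,"tz":35,"wx":0,"wy":0,"wz":0,"jaw":8.7},{"tx":-7,"ty":-18.7,"tz":35,"wx":0,"wy":0,"wz":0,"jaw":8.7},{"tx":-7,"ty":-18.7,"tz":35,"wx":0,"wy":0,"wz":0,"jaw":8.7},{"tx":-7,"ty":-18.7,"tz":35,"wx":0,"wy":0,"wz":0,"jaw":8.7},{"tx":-7,"ty":-18.7,"tz":35,"wx":0,"wy":0,"wz":0,"jaw":8.7},{"tx":-7,"ty":-18.7,"tz":35,"wx":0,"wy":0,"wz":0,"jaw":8.7},{"tx":-7,"ty":-18.7,"tz":35,"wx":0,"wy":0,"wz":0,"jaw":8.7},{"tx":-7,"ty":-18.7,"tz":35,"wx":0,"wy":0,"wz":0,"jaw":8.7},{"tx":-7,"ty":-18.7,"tz":35,"wx":0,"wy":0,"wz":0,"jaw":8.7}]'
python3 look.py wrist w6.png
```

```text
time_s: 15.75
eef_pos: [0.5283, -0.4167, 0.2569]
ee_rot: [0.488, 0.512, -0.488, 0.511]
wrist_force: [0.4, 0.7, 0.1]
width: 0.993
t 15.8 p [ 0.5286 -0.4163  0.257 ] R [[-0.001, 0.999, 0.048], [0.001, 0.048, -0.999], [-1.0, -0.001, -0.001]] F [ 0.2 -0.5 -0.2] w 0.9885391976899229 j [-0.68  0.46  1.49  0.    1.2  -0.73]
```

View pics/w6.png

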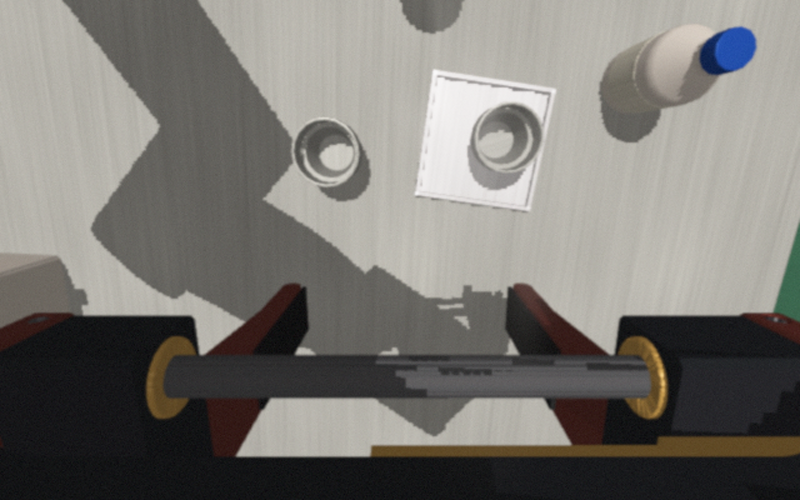

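Rim outlines in this view: cup c centred at (325,152), radius about 34, and tray cup a at (508,137), radius about 35.

```bash
python3 - <<'E'
from h import *
c=cam("wrist");T=cam("top");S=cam("side")
C=onz(c,325.5/1.25,152/1.25,.06);A=onz(c,508/1.25,137/1.25,.064)
print("c",C,"a",A)
for n,(l,r_,t,b),z in(("c",(292,359,117,187),.06),("a",(473,543,102,172),.064)):
    p1=onz(c,l/1.25,(t+b)/2.5,z);p2=onz(c,r_/1.25,(t+b)/2.5,z);print(n,"dia",np.linalg.norm(p1-p2))
for n,X in(("c",C),("a",A),("b",(.5355,-.192,.06))): print(n,"top px",proj(T,X),"side px",proj(S,X))
# Hough for rims in the top view
g=cv2.cvtColor(T["color"],cv2.COLOR_RGB2GRAY);g4=cv2.resize(g[160:270,370:490],None,fx=6,fy=6,interpolation=cv2.INTER_CUBIC)
cs=cv2.HoughCircles(g4,cv2.HOUGH_GRADIENT,1,60,param1=80,param2=20,minRadius=55,maxRadius=90)
for x,y,rr in cs[0][:6]: print("hough",370+x/6,160+y/6,rr/6, onz(T,370+x/6,160+y/6,.06))
cv2.imwrite("pics/t6.png",g4)
E
```

```text
c [ 0.45386884 -0.35393206  0.06      ] a [ 0.61174182 -0.33374935  0.064     ]
c dia 0.05895111530007748
a dia 0.06025680531012855
c top px (np.float64(461.97749583710777), np.float64(248.6852204796081)) side px (np.float64(287.1923078315045), np.float64(295.8897558219701))
a top px (np.float64(453.3332022691656), np.float64(189.4065723592208)) side px (np.float64(359.9492794226648), np.float64(285.295930312254))
b top px (np.float64(400.38061882030837), np.float64(216.6171172066989)) side px (np.float64(320.9738023204163), np.float64(244.54842479110326))
hough 453.58334 189.91667 10.783333 [ 0.61114563 -0.33552773  0.06      ]
```

View pics/t6.png

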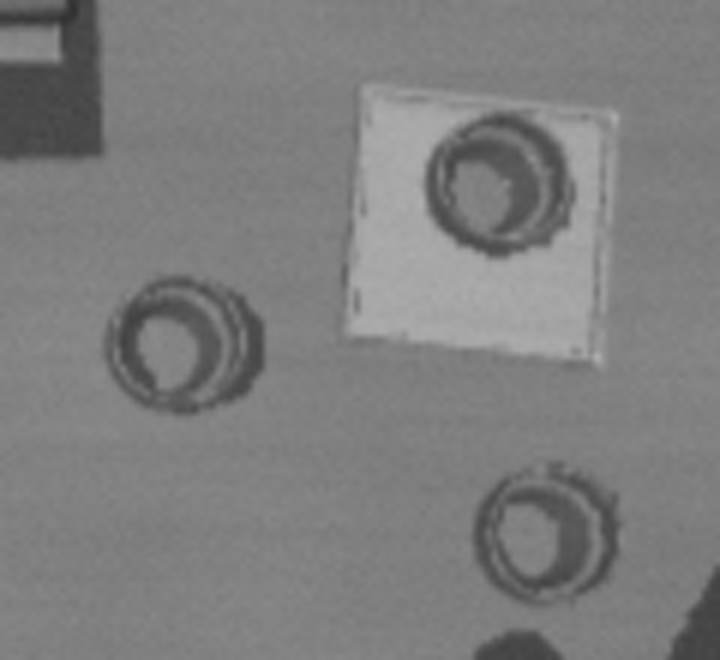

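c rim ring at about (545,535), b at (173,344) and a at (499,183) in this x6 crop. These agree with the wrist and side rays to about 3 mm. I'll grasp cup c first.

```bash
python3 -m crank '[{"tx":6,"ty":-3.6,"tz":-3.4,"wx":0,"wy":0,"wz":0,"jaw":8.7},{"tx":12,"ty":-7.2,"tz":-6.8,"wx":0,"wy":0,"wz":0,"jaw":8.7},{"tx":12,"ty":-7.2,"tz":-6.8,"wx":0,"wy":0,"wz":0,"jaw":8.7},{"tx":17,"ty":-7.2,"tz":-6.8,"wx":0,"wy":0,"wz":0,"jaw":8.7},{"tx":20,"ty":-7.2,"tz":-6.8,"wx":0,"wy":0,"wz":0,"jaw":8.7},{"tx":22,"ty":-7.2,"tz":-6.8,"wx":0,"wy":0,"wz":0,"jaw":8.7},{"tx":22,"ty":-7.2,"tz":-6.8,"wx":0,"wy":0,"wz":0,"jaw":8.7},{"tx":22,"ty":-7.2,"tz":-6.8,"wx":0,"wy":0,"wz":0,"jaw":5},{"tx":22,"ty":-7.2,"tz":-6.8,"wx":0,"wy":0,"wz":0,"jaw":5},{"tx":22,"ty":-7.2,"tz":-6.8,"wx":0,"wy":0,"wz":0,"jaw":5},{"tx":22,"ty":-7.2,"tz":-6.8,"wx":0,"wy":0,"wz":0,"jaw":5},{"tx":18,"ty":-7.2,"tz":-6.8,"wx":0,"wy":0,"wz":0,"jaw":5},{"tx":12,"ty":-7.2,"tz":-6.8,"wx":0,"wy":0,"wz":0,"jaw":5},{"tx":12,"ty":-7.2,"tz":-6.8,"wx":0,"wy":0,"wz":0,"jaw":5}]'
python3 - <<'E'
from h import *
c=cam("wrist");save(c,"w7.png",s=1.25)
go((.6115,-.3345,.13))
E
```

```text
time_s: 17.7
eef_pos: [0.4556, -0.355, 0.1422]
ee_rot: [0.488, 0.508, -0.488, 0.515]
wrist_force: [1.1, -0.2, -1.2]
width: 0.686
t 17.75 p [ 0.4542 -0.3539  0.1398] R [[0.004, 0.999, 0.047], [-0.003, 0.047, -0.999], [-1.0, 0.003, 0.003]] F [ 0.5 -0.  -0.8] w 0.6859445237186257 j [-0.68  0.46  1.8   0.    0.88 -0.73]
shift [ 1.03 15.8  -1.2 ] turn [0. 0. 0.]
```

View pics/w7.png

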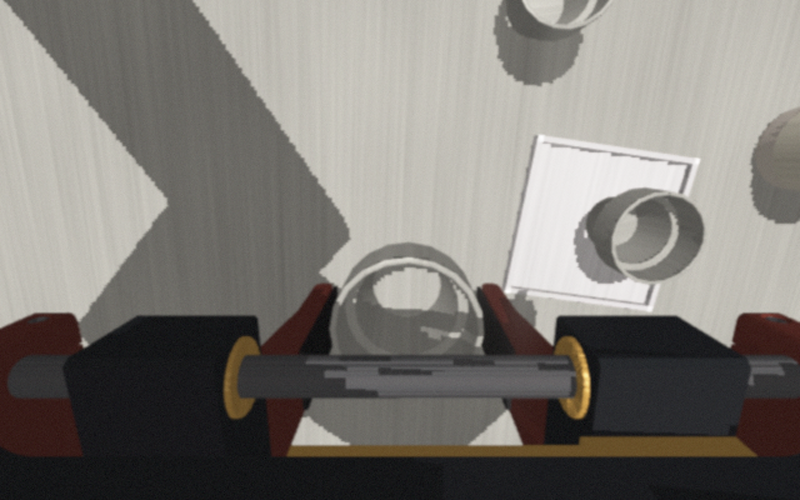

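Cup c is held at 60 mm, with its far rim edge at (406,258). The tray cup rim is centred at (658,236).

```bash
python3 - <<'E'
from h import *
c=cam("wrist");p,R=st()
f=onz(c,406.5/1.25,258/1.25,p[2]+.024);l=onz(c,330/1.25,320/1.25,p[2]+.024);q=onz(c,483/1.25,320/1.25,p[2]+.024)
A=onz(c,658/1.25,236/1.25,.064);S=cam("side");
print("far rim",f,"width",np.linalg.norm(l-q),(l+q)/2,"A",A)
cup=f+.03*R[:,2];print("cup",cup, "cup-tcp tool",R.T@(cup-p)*100)
print("shift",R.T@(A-cup)*100)
E
```

```text
t 17.8 p [ 0.4531 -0.3529  0.138 ] R [[0.001, 0.999, 0.047], [-0.001, 0.047, -0.999], [-1.0, 0.001, 0.001]] F [-1.3  0.6 -2.1] w 0.6802404320460875 j [-0.68  0.46  1.8   0.    0.88 -0.73]
far rim [ 0.45276689 -0.32497961  0.16202454] width 0.058253525466017184 [ 0.45393781 -0.34943079  0.16202454] A [ 0.60783454 -0.33070687  0.064     ]
cup [ 0.45417685 -0.35494645  0.16204396] cup-tcp tool [-2.40173705  0.09525939  0.20663323]
shift [ 9.8150173  15.45527247 -1.70545746]
```

```bash
python3 -m crank '[{"tx":1,"ty":5,"tz":-0.5,"wx":0,"wy":0,"wz":0,"jaw":5},{"tx":1,"ty":10,"tz":-1,"wx":0,"wy":0,"wz":0,"jaw":5},{"tx":1,"ty":14,"tz":-1.4,"wx":0,"wy":0,"wz":0,"jaw":5},{"tx":1,"ty":15.7,"tz":-1.45,"wx":0,"wy":0,"wz":0,"jaw":5},{"tx":1,"ty":15.7,"tz":-1.45,"wx":0,"wy":0,"wz":0,"jaw":5},{"tx":3,"ty":15.7,"tz":-1.45,"wx":0,"wy":0,"wz":0,"jaw":5},{"tx":4,"ty":15.7,"tz":-1.45,"wx":0,"wy":0,"wz":0,"jaw":5},{"tx":5,"ty":15.7,"tz":-1.45,"wx":0,"wy":0,"wz":0,"jaw":5},{"tx":6,"ty":15.7,"tz":-1.45,"wx":0,"wy":0,"wz":0,"jaw":5},{"tx":6.6,"ty":15.7,"tz":-1.45,"wx":0,"wy":0,"wz":0,"jaw":5},{"tx":6.6,"ty":15.7,"tz":-1.45,"wx":0,"wy":0,"wz":0,"jaw":5}]'
```

```text
time_s: 19.23
eef_pos: [0.6093, -0.3313, 0.0715]
ee_rot: [0.488, 0.511, -0.488, 0.512]
wrist_force: [-1.0, -0.1, -1.5]
width: 0.683
```

No resistance: the force is about the cup's weight, with its foot 28 mm inside. I'll lower it the last few millimetres and release.

```bash
python3 -m crank '[{"tx":0.3,"ty":0,"tz":0,"wx":0,"wy":0,"wz":0,"jaw":5},{"tx":0.5,"ty":0,"tz":0,"wx":0,"wy":0,"wz":0,"jaw":5},{"tx":0.5,"ty":0,"tz":0,"wx":0,"wy":0,"wz":0,"jaw":5},{"tx":0.4,"ty":0,"tz":0,"wx":0,"wy":0,"wz":0,"jaw":8.7},{"tx":0.4,"ty":0,"tz":0,"wx":0,"wy":0,"wz":0,"jaw":8.7},{"tx":0.4,"ty":0,"tz":0,"wx":0,"wy":0,"wz":0,"jaw":8.7},{"tx":0.4,"ty":0,"tz":0,"wx":0,"wy":0,"wz":0,"jaw":8.7},{"tx":-4,"ty":0,"tz":0,"wx":0,"wy":0,"wz":0,"jaw":8.7},{"tx":-8,"ty":0,"tz":0,"wx":0,"wy":0,"wz":0,"jaw":8.7},{"tx":-8,"ty":0,"tz":0,"wx":0,"wy":0,"wz":0,"jaw":8.7}]'
python3 - <<'E'
from h import *
go((.5355,-.1915,.14))
c=cam("side");save(c,"s8.png",(220,180,440,345),3.4)
E
```

```text
time_s: 20.48
eef_pos: [0.6114, -0.3322, 0.1555]
ee_rot: [0.489, 0.509, -0.488, 0.514]
wrist_force: [-0.4, 0.1, 0.3]
width: 0.992
t 20.475 p [ 0.6114 -0.3322  0.1555] R [[0.006, 0.999, 0.047], [-0.003, 0.047, -0.999], [-1.0, 0.006, 0.003]] F [-0.4  0.1  0.3] w 0.991971262776935 j [-0.51  0.6   1.51  0.    1.03 -0.56]
shift [  1.46  -6.93 -14.42] turn [0. 0. 0.]
```

View pics/s8.png

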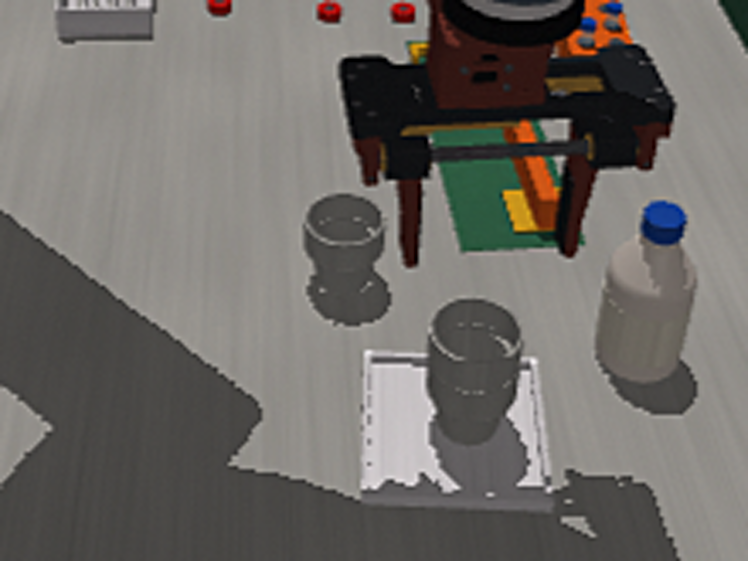

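```bash
python3 -m crank '[{"tx":0,"ty":-2.5,"tz":-5,"wx":0,"wy":0,"wz":0,"jaw":8.7},{"tx":0,"ty":-4.9,"tz":-10,"wx":0,"wy":0,"wz":0,"jaw":8.7},{"tx":0,"ty":-6.9,"tz":-14.4,"wx":0,"wy":0,"wz":0,"jaw":8.7},{"tx":0,"ty":-6.9,"tz":-14.4,"wx":0,"wy":0,"wz":0,"jaw":8.7},{"tx":5,"ty":-6.9,"tz":-14.4,"wx":0,"wy":0,"wz":0,"jaw":8.7},{"tx":9,"ty":-6.9,"tz":-14.4,"wx":0,"wy":0,"wz":0,"jaw":8.7},{"tx":11.5,"ty":-6.9,"tz":-14.4,"wx":0,"wy":0,"wz":0,"jaw":8.7},{"tx":11.5,"ty":-6.9,"tz":-14.4,"wx":0,"wy":0,"wz":0,"jaw":8.7},{"tx":11.5,"ty":-6.9,"tz":-14.4,"wx":0,"wy":0,"wz":0,"jaw":8.7}]'
```

```text
time_s: 21.65
eef_pos: [0.5342, -0.1911, 0.0369]
ee_rot: [0.488, 0.511, -0.488, 0.512]
wrist_force: [-0.4, -0.2, 0.2]
width: 0.996
```

```bash
python3 -m crank '[{"tx":0,"ty":0,"tz":0,"wx":0,"wy":0,"wz":0,"jaw":5},{"tx":0,"ty":0,"tz":0,"wx":0,"wy":0,"wz":0,"jaw":5},{"tx":0,"ty":0,"tz":0,"wx":0,"wy":0,"wz":0,"jaw":5},{"tx":0,"ty":0,"tz":0,"wx":0,"wy":0,"wz":0,"jaw":5},{"tx":-4,"ty":0,"tz":0,"wx":0,"wy":0,"wz":0,"jaw":5},{"tx":-8,"ty":0,"tz":0,"wx":0,"wy":0,"wz":0,"jaw":5},{"tx":-11,"ty":0,"tz":0,"wx":0,"wy":0,"wz":0,"jaw":5},{"tx":-11,"ty":0,"tz":0,"wx":0,"wy":0,"wz":0,"jaw":5},{"tx":-11,"ty":0,"tz":0,"wx":0,"wy":0,"wz":0,"jaw":5}]'
python3 - <<'E'
from h import *
c=cam("wrist");p,R=st()
g=cv2.cvtColor(c["color"],cv2.COLOR_RGB2GRAY)
# far rim edge column profile at u~325
for u in(320,325,330): print(u,g[195:225,u].tolist())
T=cam("top");save(T,"t9.png",(370,160,490,270),6)
E
```

```text
time_s: 22.78
eef_pos: [0.5328, -0.1902, 0.1456]
ee_rot: [0.488, 0.512, -0.488, 0.511]
wrist_force: [-0.2, -1.4, -1.7]
width: 0.673
t 22.825 p [ 0.5326 -0.1901  0.1452] R [[-0.002, 0.999, 0.047], [0.001, 0.047, -0.999], [-1.0, -0.002, -0.001]] F [-0.7 -0.5 -0.2] w 0.6730963394075266 j [-0.36  0.44  1.82 -0.    0.89 -0.41]
320 [117, 114, 116, 114, 114, 146, 194, 202, 191, 176, 142, 110, 97, 99, 99, 100, 108, 132, 140, 147, 168, 180, 181, 179, 178, 177, 180, 182, 185, 185]
325 [113, 117, 117, 114, 112, 132, 178, 199, 193, 179, 153, 118, 101, 101, 101, 101, 118, 161, 179, 181, 183, 177, 180, 181, 176, 178, 182, 183, 185, 187]
330 [114, 112, 112, 111, 115, 124, 155, 188, 195, 185, 166, 131, 105, 100, 98, 100, 119, 161, 178, 182, 180, 180, 180, 179, 180, 181, 177, 183, 180, 186]
```

View pics/t9.png

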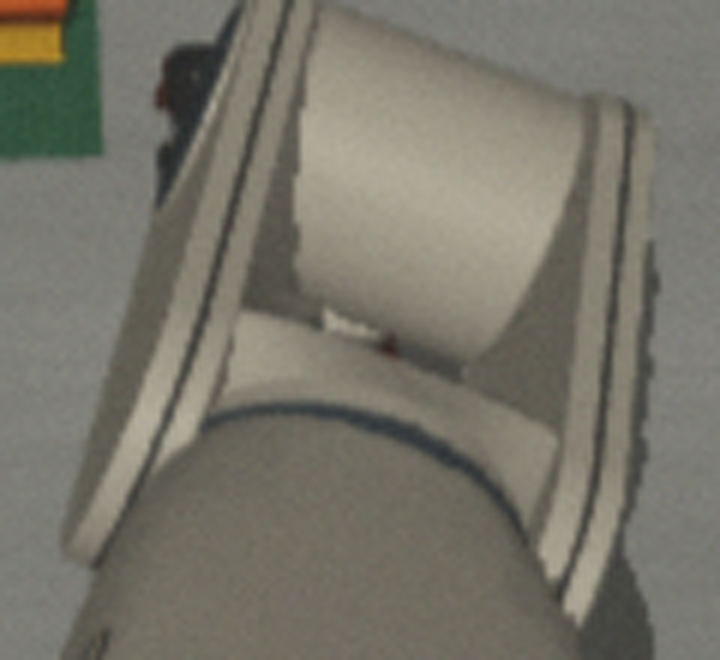

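The arm blocks the top view here. The wrist edge profile puts the held rim about 0.5 mm from the TCP, so I'll place it.

```bash
python3 -m crank '[{"tx":0,"ty":2.3,"tz":5,"wx":0,"wy":0,"wz":0,"jaw":5},{"tx":0,"ty":4.7,"tz":10,"wx":0,"wy":0,"wz":0,"jaw":5},{"tx":0,"ty":7,"tz":14.3,"wx":0,"wy":0,"wz":0,"jaw":5},{"tx":0,"ty":7.05,"tz":14.7,"wx":0,"wy":0,"wz":0,"jaw":5},{"tx":0,"ty":7.05,"tz":14.7,"wx":0,"wy":0,"wz":0,"jaw":5},{"tx":1.5,"ty":7.05,"tz":14.7,"wx":0,"wy":0,"wz":0,"jaw":5},{"tx":2.5,"ty":7.05,"tz":14.7,"wx":0,"wy":0,"wz":0,"jaw":5},{"tx":3.5,"ty":7.05,"tz":14.7,"wx":0,"wy":0,"wz":0,"jaw":5},{"tx":4.5,"ty":7.05,"tz":14.7,"wx":0,"wy":0,"wz":0,"jaw":5},{"tx":4.9,"ty":7.05,"tz":14.7,"wx":0,"wy":0,"wz":0,"jaw":5},{"tx":4.9,"ty":7.05,"tz":14.7,"wx":0,"wy":0,"wz":0,"jaw":5}]'
```

```text
time_s: 24.25
eef_pos: [0.6109, -0.334, 0.0973]
ee_rot: [0.488, 0.512, -0.488, 0.511]
wrist_force: [-0.6, 0.0, -1.0]
width: 0.668
```

```bash
python3 -m crank '[{"tx":0.3,"ty":0,"tz":0,"wx":0,"wy":0,"wz":0,"jaw":5},{"tx":0.5,"ty":0,"tz":0,"wx":0,"wy":0,"wz":0,"jaw":5},{"tx":0.5,"ty":0,"tz":0,"wx":0,"wy":0,"wz":0,"jaw":5},{"tx":0.4,"ty":0,"tz":0,"wx":0,"wy":0,"wz":0,"jaw":8.7},{"tx":0.4,"ty":0,"tz":0,"wx":0,"wy":0,"wz":0,"jaw":8.7},{"tx":0.4,"ty":0,"tz":0,"wx":0,"wy":0,"wz":0,"jaw":8.7},{"tx":0.4,"ty":0,"tz":0,"wx":0,"wy":0,"wz":0,"jaw":8.7},{"tx":-5,"ty":0,"tz":0,"wx":0,"wy":0,"wz":0,"jaw":8.7},{"tx":-10,"ty":0,"tz":0,"wx":0,"wy":0,"wz":0,"jaw":8.7},{"tx":-10,"ty":-2,"tz":-6,"wx":0,"wy":0,"wz":0,"jaw":5},{"tx":-10,"ty":-4,"tz":-12,"wx":0,"wy":0,"wz":0,"jaw":5},{"tx":-10,"ty":-4,"tz":-18,"wx":0,"wy":0,"wz":0,"jaw":5},{"tx":-10,"ty":-4,"tz":-24,"wx":0,"wy":0,"wz":0,"jaw":5},{"tx":-10,"ty":-4,"tz":-30,"wx":0,"wy":0,"wz":0,"jaw":5},{"tx":-10,"ty":-4,"tz":-36,"wx":0,"wy":0,"wz":0,"jaw":5},{"tx":-10,"ty":-4,"tz":-40,"wx":0,"wy":0,"wz":0,"jaw":5},{"tx":-10,"ty":-4,"tz":-40,"wx":0,"wy":0,"wz":0,"jaw":5}]'
cat > wn.py <<'E'
from m import *
W=cam("wrist");p,R=st()
wn,_=blobs(W,(0,120,50),(8,255,255),60,(172,120,50),(180,255,255),roi=(0,0,640,280))
for b in wn: print("W",b[0],b[1],np.round(onz(W,*b[1],.005),4), "tool shift",np.round(R.T@(onz(W,*b[1],.005)-p)*100,2))
E
python3 nuts.py; python3 wn.py
python3 - <<'E'
from h import *
c=cam("side");save(c,"s10.png",(220,180,440,345),3.4)
E
```

```text
time_s: 26.38
eef_pos: [0.552, 0.0661, 0.1978]
ee_rot: [0.487, 0.513, -0.487, 0.513]
wrist_force: [0.0, -1.2, -0.0]
width: 0.569
t 26.475 p [0.5522 0.0637 0.1977] R [[0.0, 0.999, 0.048], [-0.0, 0.048, -0.999], [-1.0, 0.0, 0.0]] F [ 0.6 -0.2  0.5] w 0.5699010824131898 j [ 0.09  0.35  1.8  -0.    0.98  0.05]
(39, [281.5, 203.4], [279, 199, 6, 9]) [0.5728 0.1331] shelf [-0.1981 -0.048 ]
t 26.625 p [0.5523 0.0625 0.1977] R [[-0.0, 0.999, 0.045], [-0.0, 0.045, -0.999], [-1.0, -0.0, 0.0]] F [-0.3 -0.5  0.2] w 0.5706987371239388 j [ 0.09  0.35  1.8  -0.    0.98  0.05]
W 469 [218.5, 42.1] [0.4361 0.2022 0.005 ] tool shift [ 19.26 -10.98 -14.49]
W 393 [324.3, 63.9] [0.5453 0.1865 0.005 ] tool shift [ 19.26  -0.13 -12.42]
W 385 [395.1, 70.4] [0.6196 0.1836 0.005 ] tool shift [ 19.26   7.27 -11.8 ]
W 832 [252.3, 256.4] [ 0.4684 -0.0336  0.005 ] tool shift [19.27 -8.82  9.21]
W 792 [398.3, 257.7] [ 0.6447 -0.027   0.005 ] tool shift [19.27  8.82  9.35]
W 743 [22.8, 264.1] [ 0.1891 -0.0569  0.005 ] tool shift [ 19.27 -36.83  10.27]
W 1234 [613.4, 266.8] [ 0.9072 -0.0266  0.005 ] tool shift [19.27 35.05 10.51]
W 122 [57.5, 270.5] [ 0.23   -0.0635  0.005 ] tool shift [ 19.27 -32.77  11.11]
```

View pics/s10.png

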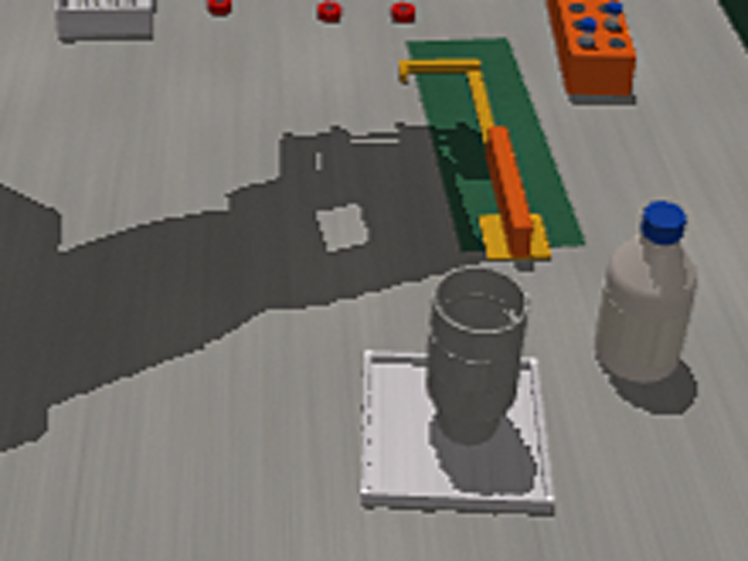

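Side view: the 3-cup stack is level and nested, with its rim at about (478,300). The hook has been knocked a few centimetres off its mat, with its bar end at (400,70), so I'll mend that later. First nut2.

```bash
python3 -m crank '[{"tx":5,"ty":-0.1,"tz":-6,"wx":0,"wy":0,"wz":0,"jaw":5},{"tx":9,"ty":-0.1,"tz":-10,"wx":0,"wy":0,"wz":0,"jaw":5},{"tx":13,"ty":-0.1,"tz":-12.4,"wx":0,"wy":0,"wz":0,"jaw":5},{"tx":17,"ty":-0.1,"tz":-12.4,"wx":0,"wy":0,"wz":0,"jaw":5},{"tx":19.4,"ty":-0.1,"tz":-12.4,"wx":0,"wy":0,"wz":0,"jaw":5},{"tx":19.4,"ty":-0.1,"tz":-12.4,"wx":0,"wy":0,"wz":0,"jaw":5},{"tx":19.4,"ty":-0.1,"tz":-12.4,"wx":0,"wy":0,"wz":0,"jaw":0},{"tx":19.4,"ty":-0.1,"tz":-12.4,"wx":0,"wy":0,"wz":0,"jaw":0},{"tx":19.4,"ty":-0.1,"tz":-12.4,"wx":0,"wy":0,"wz":0,"jaw":0},{"tx":19.4,"ty":-0.1,"tz":-12.4,"wx":0,"wy":0,"wz":0,"jaw":0},{"tx":14,"ty":-0.1,"tz":-12.4,"wx":0,"wy":0,"wz":0,"jaw":0},{"tx":8,"ty":-0.1,"tz":-12.4,"wx":0,"wy":0,"wz":0,"jaw":0},{"tx":3,"ty":0,"tz":-7,"wx":0,"wy":0,"wz":0,"jaw":0},{"tx":3,"ty":0,"tz":-1,"wx":0,"wy":0,"wz":0,"jaw":0}]'
```

```text
time_s: 28.42
eef_pos: [0.5537, 0.0798, 0.1708]
ee_rot: [0.489, 0.511, -0.485, 0.514]
wrist_force: [0.6, -0.1, -1.4]
width: 0.26
```

```bash
python3 -m crank '[{"tx":0,"ty":0.6,"tz":6,"wx":0,"wy":0,"wz":0,"jaw":0},{"tx":0,"ty":1.2,"tz":12,"wx":0,"wy":0,"wz":0,"jaw":0},{"tx":0,"ty":1.8,"tz":18,"wx":0,"wy":0,"wz":0,"jaw":0},{"tx":0,"ty":2.4,"tz":24,"wx":0,"wy":0,"wz":0,"jaw":0},{"tx":0,"ty":3,"tz":30,"wx":0,"wy":0,"wz":0,"jaw":0},{"tx":0,"ty":3.6,"tz":36,"wx":0,"wy":0,"wz":0,"jaw":0},{"tx":0,"ty":4,"tz":40,"wx":0,"wy":0,"wz":0,"jaw":0},{"tx":0,"ty":4,"tz":40.8,"wx":0,"wy":0,"wz":0,"jaw":0},{"tx":2.5,"ty":4,"tz":40.8,"wx":0,"wy":0,"wz":0,"jaw":0},{"tx":4.5,"ty":4,"tz":40.8,"wx":0,"wy":0,"wz":0,"jaw":0},{"tx":4.5,"ty":4,"tz":40.8,"wx":0,"wy":0,"wz":0,"jaw":0}]'
```

```text
time_s: 29.8
eef_pos: [0.6092, -0.3243, 0.1199]
ee_rot: [0.488, 0.513, -0.488, 0.51]
wrist_force: [1.0, 0.5, 0.6]
width: 0.256
```

```bash
python3 -m crank '[{"tx":0,"ty":0,"tz":0.6,"wx":0,"wy":0,"wz":0,"jaw":0},{"tx":0,"ty":0,"tz":0.6,"wx":0,"wy":0,"wz":0,"jaw":0},{"tx":0,"ty":0,"tz":0.6,"wx":0,"wy":0,"wz":0,"jaw":0}]'; python3 -c "
from h import *
go((.6105,-.3335,.121))"
```

```text
time_s: 30.18
eef_pos: [0.6112, -0.3323, 0.1228]
ee_rot: [0.488, 0.511, -0.488, 0.512]
wrist_force: [0.6, -0.8, 0.0]
width: 0.258
t 30.175 p [ 0.6112 -0.3323  0.1228] R [[0.001, 0.999, 0.047], [-0.001, 0.047, -0.999], [-1.0, 0.001, 0.001]] F [ 0.6 -0.8  0. ] w 0.2578426559661666 j [-0.52  0.64  1.52 -0.    0.98 -0.56]
shift [ 0.18 -0.08  0.12] turn [0. 0. 0.]
```

```bash
python3 -m crank '[{"tx":0,"ty":0,"tz":0.1,"wx":0,"wy":0,"wz":0,"jaw":5},{"tx":0,"ty":0,"tz":0.1,"wx":0,"wy":0,"wz":0,"jaw":5},{"tx":0,"ty":0,"tz":0.1,"wx":0,"wy":0,"wz":0,"jaw":5},{"tx":-5,"ty":0,"tz":0,"wx":0,"wy":0,"wz":0,"jaw":5},{"tx":-5,"ty":0.5,"tz":-6,"wx":0,"wy":0,"wz":0,"jaw":5},{"tx":-5,"ty":1,"tz":-12,"wx":0,"wy":0,"wz":0,"jaw":5},{"tx":-5,"ty":1.5,"tz":-18,"wx":0,"wy":0,"wz":0,"jaw":5},{"tx":-5,"ty":2,"tz":-24,"wx":0,"wy":0,"wz":0,"jaw":5},{"tx":-5,"ty":2.5,"tz":-30,"wx":0,"wy":0,"wz":0,"jaw":5},{"tx":-5,"ty":3,"tz":-36,"wx":0,"wy":0,"wz":0,"jaw":5},{"tx":-5,"ty":3.2,"tz":-42,"wx":0,"wy":0,"wz":0,"jaw":5},{"tx":-5,"ty":3.2,"tz":-47,"wx":0,"wy":0,"wz":0,"jaw":5},{"tx":-3,"ty":3.2,"tz":-51.4,"wx":0,"wy":0,"wz":0,"jaw":5},{"tx":0,"ty":3.2,"tz":-51.4,"wx":0,"wy":0,"wz":0,"jaw":5},{"tx":3,"ty":3.2,"tz":-51.4,"wx":0,"wy":0,"wz":0,"jaw":5},{"tx":3,"ty":3.2,"tz":-51.4,"wx":0,"wy":0,"wz":0,"jaw":5}]'
python3 -c "
from h import *
go((.6196,.1833,.003))"; python3 nuts.py | tail -4
```

```text
time_s: 32.17
eef_pos: [0.6168, 0.1826, 0.0898]
ee_rot: [0.487, 0.513, -0.489, 0.511]
wrist_force: [-0.3, -0.6, -0.6]
width: 0.568
t 32.175 p [0.6168 0.1826 0.0898] R [[-0.005, 0.999, 0.047], [-0.001, 0.047, -0.999], [-1.0, -0.005, 0.001]] F [-0.3 -0.6 -0.6] w 0.568017083683727 j [ 0.27  0.62  1.66 -0.    0.87  0.22]
shift [ 8.68  0.32 -0.07] turn [0. 0. 0.]
t 32.275 p [0.619  0.1829 0.0926] R [[0.0, 0.999, 0.047], [0.0, 0.047, -0.999], [-1.0, 0.0, -0.0]] F [-0.   0.5  0.3] w 0.5699565330299862 j [ 0.27  0.61  1.66 -0.    0.87  0.22]
```

Aligned above nut1, so I'll grasp it and carry it.

```bash
python3 -m crank '[{"tx":5,"ty":0,"tz":0,"wx":0,"wy":0,"wz":0,"jaw":5},{"tx":8.9,"ty":0,"tz":0,"wx":0,"wy":0,"wz":0,"jaw":5},{"tx":8.9,"ty":0,"tz":0,"wx":0,"wy":0,"wz":0,"jaw":5},{"tx":8.9,"ty":0,"tz":0,"wx":0,"wy":0,"wz":0,"jaw":0},{"tx":8.9,"ty":0,"tz":0,"wx":0,"wy":0,"wz":0,"jaw":0},{"tx":8.9,"ty":0,"tz":0,"wx":0,"wy":0,"wz":0,"jaw":0},{"tx":8.9,"ty":0,"tz":0,"wx":0,"wy":0,"wz":0,"jaw":0},{"tx":4,"ty":0,"tz":0,"wx":0,"wy":0,"wz":0,"jaw":0},{"tx":-2,"ty":0,"tz":0,"wx":0,"wy":0,"wz":0,"jaw":0},{"tx":-8,"ty":0,"tz":5,"wx":0,"wy":0,"wz":0,"jaw":0},{"tx":-8,"ty":-0.5,"tz":11,"wx":0,"wy":0,"wz":0,"jaw":0},{"tx":-8,"ty":-1,"tz":17,"wx":0,"wy":0,"wz":0,"jaw":0},{"tx":-8,"ty":-1.5,"tz":23,"wx":0,"wy":0,"wz":0,"jaw":0},{"tx":-8,"ty":-2,"tz":29,"wx":0,"wy":0,"wz":0,"jaw":0},{"tx":-8,"ty":-2.5,"tz":35,"wx":0,"wy":0,"wz":0,"jaw":0},{"tx":-8,"ty":-3,"tz":41,"wx":0,"wy":0,"wz":0,"jaw":0},{"tx":-8,"ty":-3.2,"tz":47,"wx":0,"wy":0,"wz":0,"jaw":0},{"tx":-8,"ty":-3.2,"tz":51.5,"wx":0,"wy":0,"wz":0,"jaw":0},{"tx":-8,"ty":-3.2,"tz":51.5,"wx":0,"wy":0,"wz":0,"jaw":0},{"tx":-8,"ty":-3.2,"tz":51.5,"wx":0,"wy":0,"wz":0,"jaw":0}]'
python3 -c "
from h import *
go((.6108,-.3335,.121))"
```

```text
time_s: 34.78
eef_pos: [0.6104, -0.3324, 0.1716]
ee_rot: [0.488, 0.512, -0.488, 0.511]
wrist_force: [0.7, 0.3, -0.6]
width: 0.258
t 34.775 p [ 0.6104 -0.3324  0.1716] R [[-0.001, 0.999, 0.047], [0.001, 0.047, -0.999], [-1.0, -0.001, -0.001]] F [ 0.7  0.3 -0.6] w 0.2578000124631367 j [-0.52  0.58  1.5   0.    1.07 -0.56]
shift [5.06 0.03 0.12] turn [0. 0. 0.]
```

```bash
python3 -m crank '[{"tx":3,"ty":0,"tz":0.1,"wx":0,"wy":0,"wz":0,"jaw":0},{"tx":5,"ty":0,"tz":0.1,"wx":0,"wy":0,"wz":0,"jaw":0},{"tx":5,"ty":0,"tz":0.1,"wx":0,"wy":0,"wz":0,"jaw":5},{"tx":5,"ty":0,"tz":0.1,"wx":0,"wy":0,"wz":0,"jaw":5},{"tx":5,"ty":0,"tz":0.1,"wx":0,"wy":0,"wz":0,"jaw":5},{"tx":0,"ty":0,"tz":0,"wx":0,"wy":0,"wz":0,"jaw":5},{"tx":0,"ty":-1.5,"tz":-6,"wx":0,"wy":0,"wz":0,"jaw":5},{"tx":0,"ty":-3,"tz":-12,"wx":0,"wy":0,"wz":0,"jaw":5},{"tx":0,"ty":-4.5,"tz":-18,"wx":0,"wy":0,"wz":0,"jaw":5},{"tx":0,"ty":-6,"tz":-24,"wx":0,"wy":0,"wz":0,"jaw":5},{"tx":0,"ty":-7.5,"tz":-30,"wx":0,"wy":0,"wz":0,"jaw":5},{"tx":0,"ty":-9,"tz":-36,"wx":0,"wy":0,"wz":0,"jaw":5},{"tx":0,"ty":-11,"tz":-42,"wx":0,"wy":0,"wz":0,"jaw":5},{"tx":0,"ty":-13,"tz":-48,"wx":0,"wy":0,"wz":0,"jaw":5},{"tx":2,"ty":-14.9,"tz":-54.2,"wx":0,"wy":0,"wz":0,"jaw":5},{"tx":6,"ty":-14.9,"tz":-54.2,"wx":0,"wy":0,"wz":0,"jaw":5},{"tx":8,"ty":-14.9,"tz":-54.2,"wx":0,"wy":0,"wz":0,"jaw":5},{"tx":8,"ty":-14.9,"tz":-54.2,"wx":0,"wy":0,"wz":0,"jaw":5},{"tx":8,"ty":-14.9,"tz":-54.2,"wx":0,"wy":0,"wz":0,"jaw":5}]'
python3 -c "
from h import *
go((.4363,.2023,.003))"
```

```text
time_s: 37.15
eef_pos: [0.4375, 0.2016, 0.0931]
ee_rot: [0.489, 0.511, -0.488, 0.512]
wrist_force: [0.8, -0.8, 0.3]
width: 0.568
t 37.15 p [0.4375 0.2016 0.0931] R [[0.002, 0.999, 0.046], [0.001, 0.046, -0.999], [-1.0, 0.002, -0.001]] F [ 0.8 -0.8  0.3] w 0.5682860124524219 j [0.41 0.42 2.03 0.   0.69 0.36]
shift [ 9.01 -0.13 -0.07] turn [0. 0. 0.]
```

```bash
python3 -m crank '[{"tx":5,"ty":0,"tz":0,"wx":0,"wy":0,"wz":0,"jaw":5},{"tx":8.9,"ty":0,"tz":0,"wx":0,"wy":0,"wz":0,"jaw":5},{"tx":8.9,"ty":0,"tz":0,"wx":0,"wy":0,"wz":0,"jaw":5},{"tx":8.9,"ty":0,"tz":0,"wx":0,"wy":0,"wz":0,"jaw":0},{"tx":8.9,"ty":0,"tz":0,"wx":0,"wy":0,"wz":0,"jaw":0},{"tx":8.9,"ty":0,"tz":0,"wx":0,"wy":0,"wz":0,"jaw":0},{"tx":8.9,"ty":0,"tz":0,"wx":0,"wy":0,"wz":0,"jaw":0},{"tx":4,"ty":0,"tz":0,"wx":0,"wy":0,"wz":0,"jaw":0},{"tx":-2,"ty":0,"tz":0,"wx":0,"wy":0,"wz":0,"jaw":0},{"tx":-8,"ty":1.5,"tz":5,"wx":0,"wy":0,"wz":0,"jaw":0},{"tx":-8,"ty":3,"tz":11,"wx":0,"wy":0,"wz":0,"jaw":0},{"tx":-8,"ty":5,"tz":17,"wx":0,"wy":0,"wz":0,"jaw":0},{"tx":-8,"ty":7,"tz":23,"wx":0,"wy":0,"wz":0,"jaw":0},{"tx":-8,"ty":9,"tz":29,"wx":0,"wy":0,"wz":0,"jaw":0},{"tx":-8,"ty":11,"tz":35,"wx":0,"wy":0,"wz":0,"jaw":0},{"tx":-8,"ty":13,"tz":41,"wx":0,"wy":0,"wz":0,"jaw":0},{"tx":-8,"ty":14.5,"tz":47,"wx":0,"wy":0,"wz":0,"jaw":0},{"tx":-8,"ty":14.9,"tz":53,"wx":0,"wy":0,"wz":0,"jaw":0},{"tx":-8,"ty":14.9,"tz":54.3,"wx":0,"wy":0,"wz":0,"jaw":0},{"tx":-8,"ty":14.9,"tz":54.3,"wx":0,"wy":0,"wz":0,"jaw":0}]'
python3 -m crank '[{"tx":0,"ty":0,"tz":0,"wx":0,"wy":0,"wz":0,"jaw":0},{"tx":0,"ty":0,"tz":0,"wx":0,"wy":0,"wz":0,"jaw":0}]'
python3 -c "
from h import *
go((.6108,-.3335,.121))"
```

```text
time_s: 39.65
eef_pos: [0.6103, -0.3351, 0.1715]
ee_rot: [0.489, 0.511, -0.489, 0.511]
wrist_force: [-0.1, 0.9, -0.8]
width: 0.258
time_s: 39.9
eef_pos: [0.6109, -0.3322, 0.1721]
ee_rot: [0.488, 0.512, -0.488, 0.512]
wrist_force: [0.5, 0.1, -0.8]
width: 0.256
t 39.9 p [ 0.6109 -0.3322  0.1721] R [[-0.0, 0.999, 0.049], [0.0, 0.049, -0.999], [-1.0, -0.0, -0.001]] F [ 0.5  0.1 -0.8] w 0.25613393417347663 j [-0.52  0.58  1.5   0.    1.07 -0.56]
shift [ 5.11 -0.02  0.13] turn [0. 0. 0.]
```

```bash
python3 -m crank '[{"tx":3,"ty":0,"tz":0.1,"wx":0,"wy":0,"wz":0,"jaw":0},{"tx":5,"ty":0,"tz":0.1,"wx":0,"wy":0,"wz":0,"jaw":0},{"tx":5,"ty":0,"tz":0.1,"wx":0,"wy":0,"wz":0,"jaw":5},{"tx":5,"ty":0,"tz":0.1,"wx":0,"wy":0,"wz":0,"jaw":5},{"tx":5,"ty":0,"tz":0.1,"wx":0,"wy":0,"wz":0,"jaw":5},{"tx":0,"ty":0,"tz":0,"wx":0,"wy":0,"wz":0,"jaw":5},{"tx":-5,"ty":-2,"tz":5,"wx":0,"wy":0,"wz":0,"jaw":5},{"tx":-8,"ty":-2,"tz":10,"wx":0,"wy":0,"wz":0,"jaw":5},{"tx":-8,"ty":-2,"tz":10,"wx":0,"wy":0,"wz":0,"jaw":5},{"tx":-8,"ty":-2,"tz":10,"wx":0,"wy":0,"wz":0,"jaw":5}]'
python3 - <<'E'
from h import *
c=cam("wrist");T=cam("top")
a=c["color"][0:300,170:570,::-1];b=cv2.resize(T["color"][130:210,270:400,::-1],None,fx=3.08,fy=3.08,interpolation=cv2.INTER_CUBIC)
out=np.zeros((300+b.shape[0],401,3),np.uint8);out[:300,:400]=a;out[300:,:b.shape[1]]=b[:,:401]
out=out[:546];cv2.imwrite("pics/c11.png",out);print(out.shape);st()
E
```

```text
time_s: 41.15
eef_pos: [0.5953, -0.4348, 0.252]
ee_rot: [0.488, 0.511, -0.488, 0.511]
wrist_force: [-0.4, 0.7, -0.9]
width: 0.571
(546, 401, 3)
t 41.25 p [ 0.5952 -0.4333  0.2506] R [[-0.002, 0.999, 0.048], [0.002, 0.048, -0.999], [-1.0, -0.002, -0.002]] F [ 0.3 -0.8 -1. ] w 0.5692961653160754 j [-0.65  0.57  1.33  0.    1.25 -0.69]
```

View pics/c11.png

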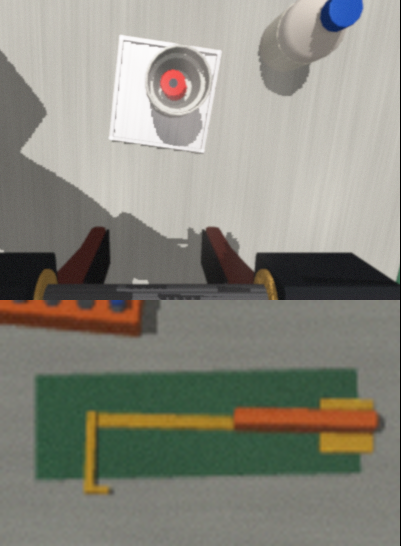

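All nuts appear stacked in the top cup, with the red nut at (173,83) in the upper half. In the lower half the hook has shifted: handle from (233,419) to (377,420), bar at (91, 413–492).

```bash
python3 - <<'E'
from h import *
T=cam("top");q=lambda u,v,z:onz(T,270+u/3.08,130+(v-300)/3.08,z)
h1=q(233,419,.034);h2=q(377,420,.034);print(h1,h2,np.linalg.norm(h1-h2))
x=(h1-h2)[:2];x/=np.linalg.norm(x);yaw=np.arctan2(x[1],x[0]);print("yaw",np.degrees(yaw))
l=np.array([-x[1],x[0]]);g=h1[:2]-.045*x;g2=h2[:2]+.085*x
s=q(100,420,.004)[:2];print("stem",s,"stem lateral vs grip",(s-g)@l,"bar outer",(q(85,420,.01)[:2]-g)@x)
g=(g+g2)/2;mid=g+.0475*x+.0225*l;print("grip",g,"mid",mid,"mat err",mid-[.6735,-.0125])
go((*g,.15),yaw+np.pi/2)
E
```

```text
[ 0.66993429 -0.04470467  0.034     ] [ 0.67181867 -0.17455614  0.034     ] 0.12986513876149974
yaw 90.83140873948318
stem [0.67356997 0.0773737 ] stem lateral vs grip -0.005406696017913884 bar outer 0.1804305398282845
grip [ 0.67058627 -0.08963251] mid [ 0.6473994  -0.04246399] mat err [-0.0261006  -0.02996399]
t 41.3 p [ 0.5953 -0.4331  0.2505] R [[-0.002, 0.999, 0.048], [0.002, 0.048, -0.999], [-1.0, -0.002, -0.002]] F [-0.7 -0.3 -0. ] w 0.5736321697649026 j [-0.65  0.57  1.33  0.    1.25 -0.69]
shift [ 10.09   9.19 -33.92] turn [ 0.034 -0.002  0.002]
```

```bash
python3 -m crank '[{"tx":0,"ty":1.5,"tz":-6,"wx":0.05,"wy":0,"wz":0,"jaw":5},{"tx":0,"ty":3.2,"tz":-12,"wx":0.05,"wy":0,"wz":0,"jaw":5},{"tx":0,"ty":4.9,"tz":-18,"wx":0.05,"wy":0,"wz":0,"jaw":5},{"tx":0,"ty":6.5,"tz":-24,"wx":0.05,"wy":0,"wz":0,"jaw":5},{"tx":3,"ty":8,"tz":-30,"wx":0.05,"wy":0,"wz":0,"jaw":5},{"tx":7,"ty":9.2,"tz":-33.9,"wx":0.05,"wy":0,"wz":0,"jaw":5},{"tx":10,"ty":9.2,"tz":-33.9,"wx":0.05,"wy":0,"wz":0,"jaw":5},{"tx":10,"ty":9.2,"tz":-33.9,"wx":0.05,"wy":0,"wz":0,"jaw":5},{"tx":10,"ty":9.2,"tz":-33.9,"wx":0.05,"wy":0,"wz":0,"jaw":5}]'
python3 - <<'E'
from m import *
c=cam("wrist");p,R=st()
hsv=cv2.cvtColor(c["color"],cv2.COLOR_RGB2HSV);m=cv2.inRange(hsv,(12,150,120),(32,255,255));o=cv2.inRange(hsv,(4,170,100),(11,255,255))
for v in(20,60,100,130): 
    u=np.nonzero(m[v,200:420])[0]; 
    if len(u): U=200+u.mean();print("stem",v,U,np.round(onz(c,U,v,.004),4))
for v in(160,180,200,220):
    u=np.nonzero(o[v,280:400])[0]
    if len(u): U=280+u.mean();print("handle",v,U,len(u),np.round(onz(c,U,v,.034),4))
E
```

```text
time_s: 42.42
eef_pos: [0.6719, -0.0918, 0.1527]
ee_rot: [0.501, 0.499, -0.501, 0.499]
wrist_force: [0.2, -0.4, 0.2]
width: 0.57
t 42.575 p [ 0.6724 -0.0926  0.1537] R [[0.003, 1.0, -0.004], [-0.0, -0.004, -1.0], [-1.0, 0.003, 0.0]] F [ 0.9  0.6 -0.2] w 0.5667454359768735 j [-0.15  0.58  1.55 -0.    1.01 -0.15]
stem 20 327.0 [0.6747 0.0607 0.004 ]
stem 60 327.0 [0.6747 0.0278 0.004 ]
stem 100 327.0 [ 0.6746 -0.007   0.004 ]
stem 130 327.0 [ 0.6745 -0.0345  0.004 ]
handle 160 327.5 18 [ 0.6747 -0.0596  0.034 ]
handle 180 328.0 17 [ 0.6752 -0.0777  0.034 ]
handle 200 327.5 16 [ 0.6747 -0.0962  0.034 ]
handle 220 327.5 16 [ 0.6747 -0.1154  0.034 ]
```

```bash
python3 -m crank '[{"tx":6,"ty":0.2,"tz":0,"wx":0,"wy":0,"wz":0,"jaw":5},{"tx":11,"ty":0.2,"tz":0,"wx":0,"wy":0,"wz":0,"jaw":5},{"tx":14.6,"ty":0.2,"tz":0,"wx":0,"wy":0,"wz":0,"jaw":5},{"tx":14.6,"ty":0.2,"tz":0,"wx":0,"wy":0,"wz":0,"jaw":5},{"tx":14.6,"ty":0.2,"tz":0,"wx":0,"wy":0,"wz":0,"jaw":0},{"tx":14.6,"ty":0.2,"tz":0,"wx":0,"wy":0,"wz":0,"jaw":0},{"tx":14.6,"ty":0.2,"tz":0,"wx":0,"wy":0,"wz":0,"jaw":0},{"tx":14.6,"ty":0.2,"tz":0,"wx":0,"wy":0,"wz":0,"jaw":0},{"tx":13.6,"ty":0.2,"tz":0,"wx":0,"wy":0,"wz":0,"jaw":0},{"tx":13.6,"ty":2.5,"tz":-3,"wx":-0.045,"wy":0,"wz":0,"jaw":0},{"tx":13.6,"ty":2.5,"tz":-3,"wx":-0.045,"wy":0,"wz":0,"jaw":0},{"tx":14.3,"ty":2.5,"tz":-3,"wx":-0.045,"wy":0,"wz":0,"jaw":0},{"tx":14.6,"ty":2.5,"tz":-3,"wx":-0.045,"wy":0,"wz":0,"jaw":0},{"tx":14.6,"ty":2.5,"tz":-3,"wx":-0.045,"wy":0,"wz":0,"jaw":0},{"tx":14.6,"ty":2.5,"tz":-3,"wx":-0.045,"wy":0,"wz":0,"jaw":5},{"tx":14.6,"ty":2.5,"tz":-3,"wx":-0.045,"wy":0,"wz":0,"jaw":5},{"tx":14.6,"ty":2.5,"tz":-3,"wx":-0.045,"wy":0,"wz":0,"jaw":5},{"tx":9,"ty":2.5,"tz":-3,"wx":-0.045,"wy":0,"wz":0,"jaw":5},{"tx":3,"ty":2.5,"tz":-3,"wx":-0.045,"wy":0,"wz":0,"jaw":5},{"tx":-3,"ty":2.5,"tz":-3,"wx":-0.045,"wy":0,"wz":0,"jaw":5}]'
python3 -m crank '[{"tx":-2,"ty":-5,"tz":0,"wx":0,"wy":0,"wz":0,"jaw":5},{"tx":-2,"ty":-10,"tz":0,"wx":0,"wy":0,"wz":0,"jaw":5},{"tx":-2,"ty":-15,"tz":0,"wx":0,"wy":0,"wz":0,"jaw":5},{"tx":-2,"ty":-20,"tz":0,"wx":0,"wy":0,"wz":0,"jaw":5},{"tx":-2,"ty":-20,"tz":0,"wx":0,"wy":0,"wz":0,"jaw":5},{"tx":-2,"ty":-20,"tz":0,"wx":0,"wy":0,"wz":0,"jaw":5}]'
python3 - <<'E'
from h import *
st();c=cam("side");T=cam("top")
a=cv2.resize(c["color"][130:330,220:440,::-1],None,fx=2,fy=2,interpolation=cv2.INTER_CUBIC)
b=cv2.resize(T["color"][130:220,270:490,::-1],None,fx=2,fy=2,interpolation=cv2.INTER_CUBIC)
cv2.imwrite("pics/f12.png",np.vstack([a,b]))
E
```

```text
time_s: 45.08
eef_pos: [0.6964, -0.0621, 0.1833]
ee_rot: [0.489, 0.511, -0.49, 0.51]
wrist_force: [1.0, -0.3, -0.0]
width: 0.571
time_s: 45.82
eef_pos: [0.4981, -0.0706, 0.2026]
ee_rot: [0.49, 0.51, -0.489, 0.511]
wrist_force: [-0.6, 0.2, -0.4]
width: 0.568
t 45.825 p [ 0.4981 -0.0706  0.2026] R [[0.002, 0.999, 0.042], [-0.0, 0.042, -0.999], [-1.0, 0.002, 0.0]] F [-0.6  0.2 -0.4] w 0.5682056323348909 j [-0.16  0.27  1.91  0.    0.95 -0.21]
```

View pics/f12.png

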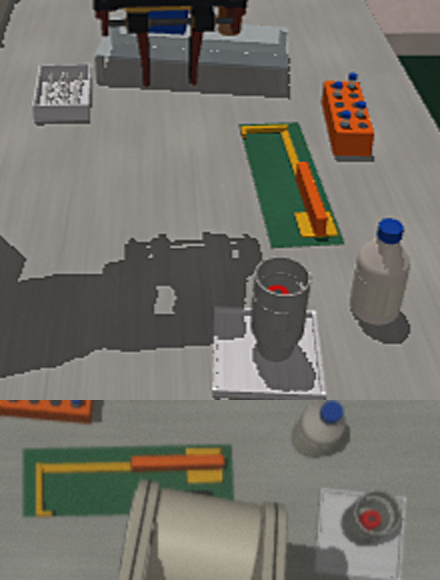

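The hook is back on its mat and the stack is upright with red showing inside the top cup. One last numeric check before I hand in.

```bash
python3 - <<'E'
from m import *
rd=((0,120,60),(8,255,255));r2=((172,120,60),(180,255,255))
t,_=blobs(T,*rd,5,*r2,roi=(430,170,480,215));s,_=blobs(S,*rd,3,*r2,roi=(330,250,385,310));print(t,s)
if t and s: print("nut tri",tri(T,t[0][1],S,s[0][1]))
for sc in (T,): print("loose red on bench",blobs(T,*rd,12,*r2,roi=(180,150,480,300))[0])
hsv=cv2.cvtColor(T["color"],cv2.COLOR_RGB2HSV);q=lambda u,v,z:onz(T,270+u/2,130+(v-400)/2,z)
h1=q(131,464,.034)[:2];h2=q(225,461,.034)[:2];x=(h1-h2)/np.linalg.norm(h1-h2);l=np.array([-x[1],x[0]]);print("hook mid err",h1+.0025*x+.0225*l-[.6735,-.0125])
print(r.read_state()["wrist_force"]); print(r.job_done())
E
```

```text
[(69, [454.7, 189.3], [450, 185, 10, 10])] [(30, [359.0, 274.0], [354, 272, 11, 5])]
nut tri [ 0.60714056 -0.32901804  0.09344028]
loose red on bench [(69, [454.7, 189.3], [450, 185, 10, 10])]
hook mid err [-0.0078166  -0.00235552]
[ 0.44759596 -0.11672413 -0.79813428]
the job is handed in; nothing more can be done
None
```

The whole job is done and handed in, at about 46 s of the 210 s allowed. The handover gives no verdict, so everything below comes from my own checks.

- **Nuts:** I dragged all three from under the shelf with the hook, one at a time, to about 142–149 mm in front of the shelf's centre. All three were then dropped into the top cup.
- **Cups:** Only two loose cups were present. Both are nested on the tray cup, and the stack stood upright in the tray in the last views.
- **Hook:** It was knocked a few centimetres off its place partway through. I gripped it again and laid it back on the mat.

**Last checks:**
- The hook's middle measured about 8 mm from the mat's centre, and it lay flat.
- No red showed anywhere on the bench outside the cup. I could only see the top nut of the pile. That visible nut's measured height, about 93 mm, fits three nuts stacked, but its side view was partly hidden.
- The bottle, rack and dish looked unmoved, though I did not measure them again.
- The arm was clear of everything at the end.

Camera positions disagreed with each other by about 3–4 mm, less than the cups and grips needed. My first move command was refused because it left out required values; it moved nothing and cost one picture. I viewed 15 pictures, over the planned 12 but within the limit of 16.

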